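Charge the sealing-wax melter

ROBOT

A 6-joint arm with a two-finger parallel gripper is mounted at the origin on a cart in front of the work surface, level with it; the furniture and walls round the work are solid. World frame = base frame: x ahead of the robot, y to its left, z up, the work surface at z = 0. Lengths are in m, angles in rad, forces in N, time in s.
With the tool pointing down it reaches from about 0.35 to 0.775 m from the base axis. Payload 7.3 kg.
Tool frame: the origin (TCP) lies on the centre line of the jaws, within the pads' length; the fingertips stand 17 mm ahead of it and the grasp point (between the pads) lies 2 mm behind it (finger_overhang is the distance from the TCP to the fingertips, in m); z points along the fingers, y is the direction in which the jaws open and shut (so a half turn about z gives the same grasp; the last joint's range is limited). The gripper opens to 92 mm and grips with 3 to 60 N. Pads are 19 mm wide; open, the fingers measure 130 mm over their backs; the gripper's body (75 mm by 190 mm) begins 47 mm behind the grasp point.
Start: joints at [-1.351, 0.342, 1.524, -0, 1.275, -0.146], TCP at [0.188, -0.49, 0.244] pointing down, gripper open.
Joint ranges: [-2.53, 2.53], [-0.77, 2.02], [0.04, 2.7], [-1, 4.14], [0.28, 2.66], [-3.11, 3.11]. Speed limits (rad/s): [2.57, 2.57, 3.14, 3.14, 3.14, 3.14].

INTERFACE

Orientations are given as a unit quaternion [w, x, y, z].
In Python, from rig import observe, camera, camera_info, finish_job, finger_overhang gives the robot as it stands.
- The arm moves only by the shell command python3 -m handwheel 'ROWS'. ROWS is JSON, a list of rows, each a list of 3 entries, a list of its own where there are three numbers: the closure, from -1 (fully open) to 1 (shut), so that 0 is half open, then the shift along the tool's x, y, z in m, then the turn about the tool's z in degrees. In form: [[gripper, [x, y, z], roll], ...]. A call has 1 to 5 rows; each row shifts and turns the commanded pose from where the row before left it, along the tool's axes as they then stand; what a row does not reach is not made up. A row lasts 1/12 s, in which the tool goes at most 41.7 mm and 7.16 degrees, less where a joint would pass 70% of its speed; a pose out of reach is approached as far as the arm can. A call is refused whole if a number of a shift passes 0.0417 or a number of a turn 7.16, either way. A call with a gripper value outside its range is refused whole. The fingers move at their own pace and stop on an object; the grip force is fixed at half the most. Time passes only in rows, so rows that do not move let the fingers close. It gives the time, the measured TCP pose, the force and the opening at its end, in the units of the state.
- observe(): the state, without advancing time (a new reading comes with each control period).
- camera(name): name is "scene" or "top"; returns the picture (400x640x3 uint8, red, green, blue); there is no depth.
- camera_info(name): a dict with "fx", "fy", "cx", "cy" (pixels), "rvec" (rotation vector, rad) and "tvec" (3), from world to camera coordinates, as OpenCV has them. Camera axes: x right, y down, z forward; pixel columns grow to the right and rows downward; lengths in m; the calibration is good to about 2 mm. A picture is of the moment at which its call begins. camera_info takes no time and is no camera call.
- finish_job(): hands the job in, once; it reports no verdict.
The state is a dict: "time_s": time; "joint_positions": joint angles; "joint_velocities": joint speeds; "joint_torque": joint torques, N m; "position": TCP position; "orientation": TCP orientation; "contact_force": force on the tool from outside, world axes, zero at the start; "wrist_torque": the same for the moment, N m; "finger_gap": finger opening in m.
Only numpy, scipy, OpenCV 4.12 (cv2) and the standard library are available. Lean on these libraries where they do the work, as an engineer would, in place of code of your own. Each camera call takes 0.05 s, during which the arm holds its last target.

TASK

Fill the wax melter with the red wax for today's seals: swing its lid aside, take up all three red nuggets from their tray with the steel scoop (no fingers on the red wax) and tip them into the pot. Then lay the scoop flat on its cork mat again and swing the lid fully home over the pot; leave the blue wax and everything else on the desk where it is.

Things in the scene. Friction and masses are not known exactly. Their poses are not given: they have to be found in the camera images.
- red_tray: open light-wood tray, outside 180 (x) x 88 (y) x 20 mm high, walls and floor 5 mm thick (inside 170 x 78 mm); fixed; origin at the middle of its underside. Its three red nuggets lie in the half towards its -x end, the end nearer the robot; the half at +x is empty
- blue_tray: open light-wood tray, outside 180 (x) x 88 (y) x 20 mm high, walls and floor 5 mm thick (inside 170 x 78 mm); fixed; origin at the middle of its underside. Its three blue nuggets lie in the half towards its -x end, the end nearer the robot; the half at +x is empty
- red_wax_0: red cast wax nugget, a rounded lump about 28 x 26 x 24 mm, 12 g, slick; origin at its middle
- red_wax_1: red cast wax nugget, a rounded lump about 28 x 26 x 24 mm, 12 g, slick; origin at its middle
- red_wax_2: red cast wax nugget, a rounded lump about 28 x 26 x 24 mm, 12 g, slick; origin at its middle
- blue_wax_0: blue cast wax nugget, a rounded lump about 28 x 26 x 24 mm, 12 g, slick; origin at its middle
- blue_wax_1: blue cast wax nugget, a rounded lump about 28 x 26 x 24 mm, 12 g, slick; origin at its middle
- blue_wax_2: blue cast wax nugget, a rounded lump about 28 x 26 x 24 mm, 12 g, slick; origin at its middle
- scoop: small steel scoop with a dark wooden handle, 171 mm long, 0.15 kg. Origin at the middle of the underside of its flat-bottomed square bowl, 70 x 70 mm outside, z up; open front (lip) at x = -35 mm. The straight handle (17 mm wide, 14 mm thick) rises backwards from the back wall at 25 degrees to end at x = 136, z = 69 mm. It starts flat on the mat, lip roughly towards the mat's -x end
- scoop_lip (a point): middle of the lip's lower edge, x = -35 mm in the scoop's frame. The bowl's floor and walls are 2 mm thick; the back wall (x = +35 mm) is 30 mm high, the side walls sweep up from 3 mm at the lip to 19 mm (26 mm behind it) and 30 mm at the back
- scoop_grip (a point): middle of the wooden handle's thickness where it is best gripped across (along the scoop's y): x = 75, y = 0, z = 40 mm in the scoop's frame; 17 mm wide there
- mat: flat cork mat, 200 (x) x 112 (y) x 4 mm, fixed; origin at the middle of its underside; the scoop's place
- melter: round cream-coloured electric wax melter, 124 mm across, fixed; origin at the middle of its underside, z up. Its open aluminium pot is 96 mm wide inside, floor 15 mm and rim 75 mm above the desk. The lid's hinge post (20 mm across, up to 86 mm high) stands at x = -68 mm in its frame, the side nearer the robot; a heat dial (for looks) sticks out 8 mm at +x
- pot (a point): centre of the pot's floor, 15 mm above the desk, on the melter's axis
- lid_pivot (a point): on the vertical hinge axis of the lid, at the lid's underside (77 mm above the desk)
- lid_knob (a point): on the lid's upright black knob, 107 mm above the desk, the height to grip or push it; the knob is 14 to 18 mm thick, its top 117 mm and the lid's face round it 86 mm above the desk; 68 mm from the hinge axis, at the lid's centre
- lid (a joint): swing of the round flat lid (114 mm across, 77 to 86 mm above the desk) about its vertical hinge: 0 = fully home over the pot (a stop), grows anticlockwise seen from above, up to 2.5 rad; it clears the pot's mouth from about 1.9 rad. Stiff: it stays where it is left. It starts between 0 and 0.6 rad
- ink_bottle: dark blue ink bottle, 53 x 52 x 64 mm; a loose bystander, origin at the middle of its underside
- rubber_stamp: wooden hand stamp standing upright, 30 x 46 x 78 mm; a loose bystander, origin at the middle of its underside
- stamp_pad: red ink pad tin, 62 x 92 x 17 mm; a loose bystander, origin at the middle of its underside
- agate_tumbler: blue and brown stone tumbler, 70 mm across, 109 mm high; a loose bystander, origin at the middle of its underside
- quartz: pale rough quartz lump, 107 x 96 x 51 mm; a loose bystander, origin at the middle of its underside
- jade_dish: green stone dish, 98 mm across, 30 mm high; a loose bystander, origin at the middle of its underside

How it is judged:
At the end, for the whole second after the job is handed in: The three red nuggets rest in the pot (within 42 mm of its axis, below its rim); the lid is home (under 0.06 rad); the scoop lies flat and still on the mat (middle of its bowl within 85 mm along and 40 mm across of the mat's middle); each blue nugget is within 20 mm of its start (horizontal distance between each of red_wax_0, red_wax_1, red_wax_2 and pot below 0.042 m and height (world z) of each of red_wax_0, red_wax_1, red_wax_2 below 0.068 m and linear speed of each of red_wax_0, red_wax_1, red_wax_2, scoop below 0.02 m/s and value of joint lid below 0.06 rad and x of scoop in the frame of mat between -0.085 and 0.085 m and y of scoop in the frame of mat between -0.04 and 0.04 m and height (world z) of scoop below 0.008 m and angle between scoop's own z axis and vertical below 0.1 rad and distance of each of blue_wax_0, blue_wax_1, blue_wax_2 from where it was at the start of the episode below 0.02 m); the robot touches nothing.
It fails at once if the gripper's fingers touch a red nugget (contact force between the fingers and red_wax_0 above 0.5 N or contact force between the fingers and red_wax_1 above 0.5 N or contact force between the fingers and red_wax_2 above 0.5 N).
It fails at once if a bystander is pushed more than 25 mm from its place (distance of any of ink_bottle, rubber_stamp, stamp_pad, agate_tumbler, quartz, jade_dish from where it was at the start of the episode above 0.025 m).
It also fails if it takes over 72 s, if anything falls off the work surface, if the arm or the gripper's body presses on something with over 40 N, if the wrist force passes 120 N, or if a joint passes its speed limit or range.

## Working session

There is one attempt and no reset: what is moved stays moved. The work goes in short steps, Python scripts to look and compute and a shell command to move; the robot and the scene stay as the last step left them, time stands still between calls to the robot, and variables do not carry over. Pictures are saved under pics/ and viewed, and the job is handed in when it is done.

```bash
ls; mkdir -p pics; cat > h.py <<'E'
import numpy as np,cv2
from rig import *
def snap(n,name):
    im=camera(name); cv2.imwrite(f'pics/{n}.png',im[:,:,::-1]); return im
def cast(name,u,v,z):
    c=camera_info(name);R=cv2.Rodrigues(np.array(c['rvec'],float))[0];t=np.array(c['tvec'],float).ravel()
    d=R.T@np.array([(u-c['cx'])/c['fx'],(v-c['cy'])/c['fy'],1]);o=-R.T@t
    return (o+d*(z-o[2])/d[2])
def proj(name,p):
    c=camera_info(name);R=cv2.Rodrigues(np.array(c['rvec'],float))[0];t=np.array(c['tvec'],float).ravel()
    q=R@np.array(p)+t
    return np.array([c['fx']*q[0]/q[2]+c['cx'],c['fy']*q[1]/q[2]+c['cy']])
E
python3 - <<'E'
from h import *
for n in ['scene','top']:
    snap(n+'0',n); c=camera_info(n); print(c); R=cv2.Rodrigues(np.array(c['rvec']))[0]; print(-R.T@np.array(c['tvec']).ravel())
print(observe(),finger_overhang)
E
```

```text
pics
{'fx': 443.48758697154364, 'fy': 443.48758697154364, 'cx': 317.89394513226864, 'cy': 202.98105497103379, 'rvec': array([ 0.92891904, -2.33298512,  1.2301653 ]), 'tvec': array([0.34768177, 0.31098705, 1.19164774])}
[-0.30092454  0.82622282  0.92974199]
{'fx': 512.5759106654349, 'fy': 512.5759106654349, 'cx': 317.66693930736295, 'cy': 191.7809175617069, 'rvec': array([ 2.15066457, -2.09088879,  0.21026501]), 'tvec': array([-0.09776216,  0.57068017,  1.88872738])}
[ 0.19797548 -0.08017206  1.96389983]
{'time_s': 0.1, 'joint_positions': array([-1.35098897e+00,  3.42660512e-01,  1.52491129e+00, -4.20075626e-05,
        1.27540473e+00, -1.45998920e-01]), 'joint_velocities': array([ 0.00123133, -0.00206132, -0.00091022, -0.00078731, -0.00119207,
        0.00018221]), 'joint_torque': array([ 1.88596183e-03, -4.32004201e+01, -2.44693083e+01,  7.19467713e-02,
        5.26917621e-02, -5.56772795e-05]), 'position': array([ 0.187729  , -0.4899259 ,  0.24311413]), 'orientation': array([-6.90725108e-04,  9.83318450e-01,  1.81891032e-01, -4.56057708e-05]), 'contact_force': array([0.53482065, 0.17462081, 0.56833305]), 'wrist_torque': array([-0.0368662 , -0.02731342, -0.01238673]), 'finger_gap': 0.09176668865290115} 0.017
```

View pics/scene0.png

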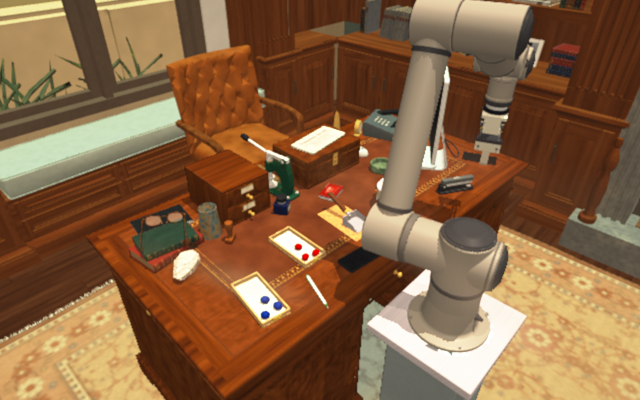

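View pics/top0.png

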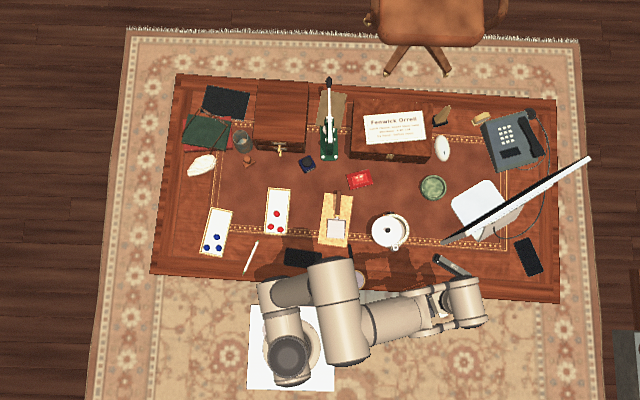

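```bash
python3 - <<'E'
import cv2
a=cv2.imread('pics/top0.png')[150:280,190:450]; cv2.imwrite('pics/top0z.png',cv2.resize(a,None,fx=3,fy=3,interpolation=cv2.INTER_CUBIC))
a=cv2.imread('pics/scene0.png')[130:330,210:470]; cv2.imwrite('pics/scene0z.png',cv2.resize(a,None,fx=3,fy=3,interpolation=cv2.INTER_CUBIC))
E
```

```text
(no output)
```

View pics/top0z.png

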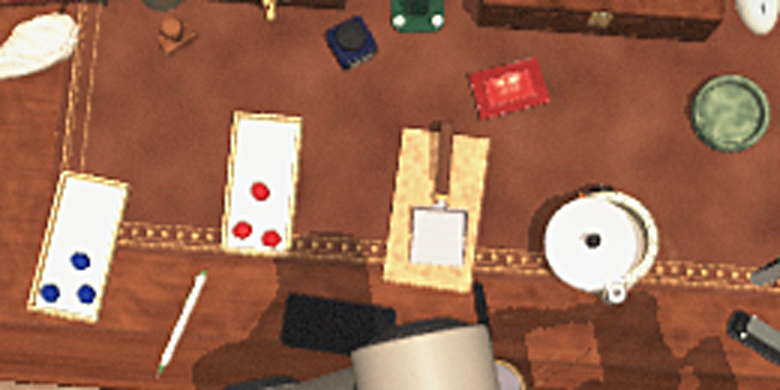

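View pics/scene0z.png

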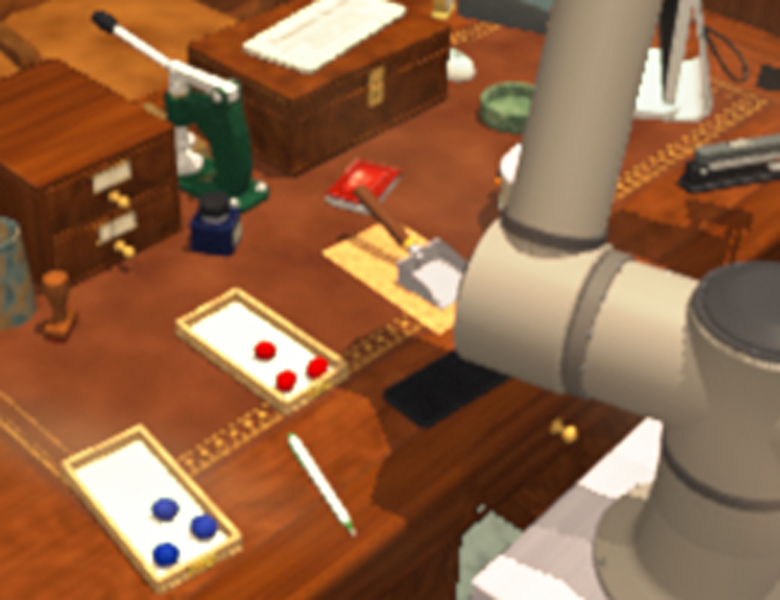

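```bash
python3 - <<'E'
from h import *
f=lambda u,v,z:cast('top',190+(u+.0)/3-.33,150+v/3-.33,z)[:2].round(4)
print('knob',f(593,240,.117),'post',f(615,292,.086),'ring body', [f(*p,.075).tolist() for p in [(658,240),(625,192)]])
print('lid edge L,R,T,B',[f(*p,.086).tolist() for p in [(545,243),(644,243),(593,197),(593,292)]])
for n,ps,z in [('red',[(235,112),(302,117),(290,255),(221,248)],.02),('blue',[(61,172),(130,184),(98,322),(28,310)],.02),('mat',[(403,128),(490,138),(472,290),(383,280)],.004)]:
    P=np.array([f(*p,z) for p in ps]); print(n,P.tolist(),P.mean(0),'yaw',np.degrees(np.arctan2(*(P[0]+P[1]-P[2]-P[3])[::-1])),np.linalg.norm(P[0]-P[3]),np.linalg.norm(P[0]-P[1]))
print('bowl',[f(*p,z).tolist() for p,z in [((412,207),.034),((466,207),.034),((412,263),.008),((463,266),.008)]],'handle end',f(443,122,.073),'handle mid',f(440,192,.03))
im=cv2.imread('pics/top0.png').astype(int);b,g,r=im[...,0],im[...,1],im[...,2]
for nm,m in [('red',(r>150)&(g<70)&(b<70)),('blue',(b>90)&(r<70)&(g<90))]:
    n,l,s,c=cv2.connectedComponentsWithStats(m.astype(np.uint8))
    for i in range(1,n):
        if s[i,4]>5 : print(nm,s[i],c[i],cast('top',*c[i],.02)[:2])
E
```

```text
knob [ 0.4286 -0.3377] post [ 0.3695 -0.369 ] ring body [[0.4361, -0.4239], [0.4949, -0.3833]]
lid edge L,R,T,B [[0.4271, -0.2831], [0.4306, -0.4047], [0.4858, -0.342], [0.3687, -0.3422]]
red [[0.5936, 0.111], [0.5895, 0.0244], [0.4108, 0.0328], [0.4172, 0.1206]] [0.502775 0.0722  ] yaw -2.9018363041020665 0.17666103135666336 0.08669700110153752
blue [[0.5089, 0.3297], [0.4959, 0.2406], [0.3197, 0.2703], [0.3322, 0.3591]] [0.414175 0.299925] yaw -9.50707424357107 0.17912914335752295 0.09004337843506316
mat [[0.5819, -0.1064], [0.5719, -0.2196], [0.3744, -0.1995], [0.3839, -0.0859]] [ 0.478025 -0.15285 ] yaw -5.8611598358766095 0.19905840851368217 0.11364083773010475
bowl [[0.4745, -0.12], [0.4764, -0.1883], [0.4062, -0.1222], [0.4043, -0.1873]] handle end [ 0.5775 -0.1555] handle mid [ 0.4953 -0.1552]
red [227 116   4   5   8] [229.125 117.5  ] [0.870849   0.27834668]
red [229 130   3  12  14] [230.21428571 135.28571429] [0.79744963 0.26957498]
red [194 147   5   3   6] [196.33333333 148.5       ] [0.73958232 0.3990689 ]
red [200 147   6   3   7] [202.42857143 147.71428571] [0.74347465 0.37541998]
red [347 169  26  21 242] [359.39256198 178.88016529] [ 0.63600572 -0.2423533 ]
red [274 211   5   6  23] [276.08695652 213.43478261] [0.49115617 0.07524089]
red [268 224   6   5  21] [270.57142857 226.19047619] [0.44144332 0.09412634]
red [278 227   5   5  22] [279.90909091 229.09090909] [0.4313496  0.05809194]
blue [214 235   5   5  21] [216.14285714 236.66666667] [0.39563212 0.29867413]
blue [204 245   5   6  24] [206.125      247.33333333] [0.3542338  0.33382006]
blue [216 245   6   6  24] [218.375      247.83333333] [0.35365088 0.2874734 ]
```

```bash
cat >> h.py <<'E'
from scipy.spatial.transform import Rotation as Ro
def state(): 
    o=observe();w,x,y,z=o['orientation'];R=Ro.from_quat([x,y,z,w]).as_matrix();return o,np.array(o['position']),R
def go(x,y,z,head=None):
    """tool-axis shift to world target (at the present heading) and roll deg"""
    o,p,R=state();h=np.degrees(np.arctan2(R[1,0],R[0,0]))
    print('t',o['time_s'],'pos',p.round(4),'head',round(h,2),'tilt',np.degrees(np.arccos(-R[2,2])).round(2),'shift mm',(1000*R.T@(np.array([x,y,z])-p)).round(1),'roll',None if head is None else round(h-head,1),'F',np.array(o['contact_force']).round(1),'gap',round(o['finger_gap'],4))
E
python3 - <<'E'
from h import *
go(.4286,-.3377,.243); go(.4286,-.3377,.108)
E
```

```text
t 0.1 pos [ 0.1877 -0.4899  0.2431] head 20.96 tilt 0.08 shift mm [ 2.794e+02 -5.600e+01  2.000e-01] roll None F [0.5 0.2 0.6] gap 0.0918
t 0.1 pos [ 0.1877 -0.4899  0.2431] head 20.96 tilt 0.08 shift mm [279.4 -55.8 135.2] roll None F [0.5 0.2 0.6] gap 0.0918
```

```bash
python3 -m handwheel '[[-1,[0.04,-0.008,0],0],[-1,[0.04,-0.008,0],0],[-1,[0.04,-0.008,0],0],[-1,[0.04,-0.008,0],0],[-1,[0.04,-0.008,0],0]]'
```

```text
time_s: 0.52
position: [0.3614, -0.38, 0.2434]
orientation: [-0.0, 0.983, 0.182, -0.0]
contact_force: [0.8, -1.6, 0.7]
finger_gap: 0.0918
```

```bash
python3 -m handwheel '[[-1,[0.04,-0.008,0.01],0],[-1,[0.039,-0.008,0.03],0],[-1,[0,0,0.03],0],[-1,[0,0,0.03],0],[-1,[0,0,0],0]]'; python3 - <<'E'
from h import *
go(.4286,-.3377,.108)
for n in ['top','scene']:
  im=snap(n+'1',n); u,v=proj(n,[.4286,-.3377,.1]); u,v=int(u),int(v)
  cv2.imwrite(f'pics/{n}1z.png',cv2.resize(im[max(0,v-70):v+70,max(0,u-90):u+90,::-1],None,fx=4,fy=4,interpolation=cv2.INTER_CUBIC))
E
```

```text
time_s: 0.93
position: [0.4206, -0.3386, 0.143]
orientation: [-0.005, 0.983, 0.183, -0.003]
contact_force: [0.2, 0.4, -0.7]
finger_gap: 0.0918
t 0.9333 pos [ 0.4206 -0.3386  0.143 ] head 21.05 tilt 0.65 shift mm [ 8.   2.4 35. ] roll None F [ 0.2  0.4 -0.7] gap 0.0918
```

View pics/scene1z.png

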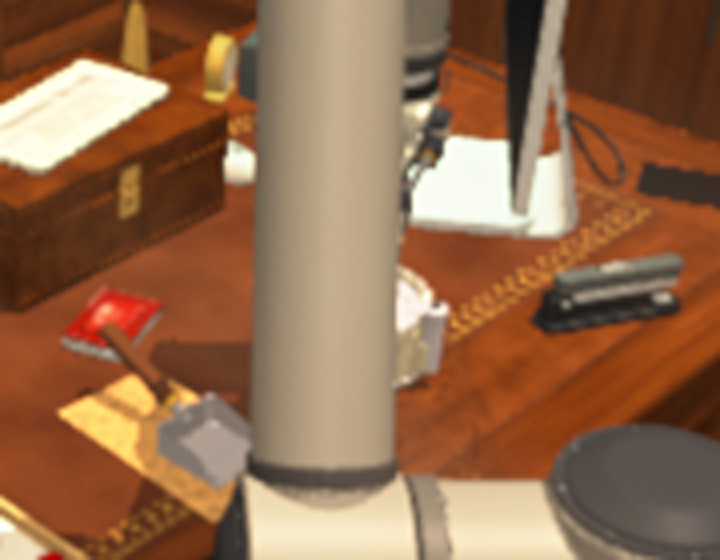

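View pics/top1z.png

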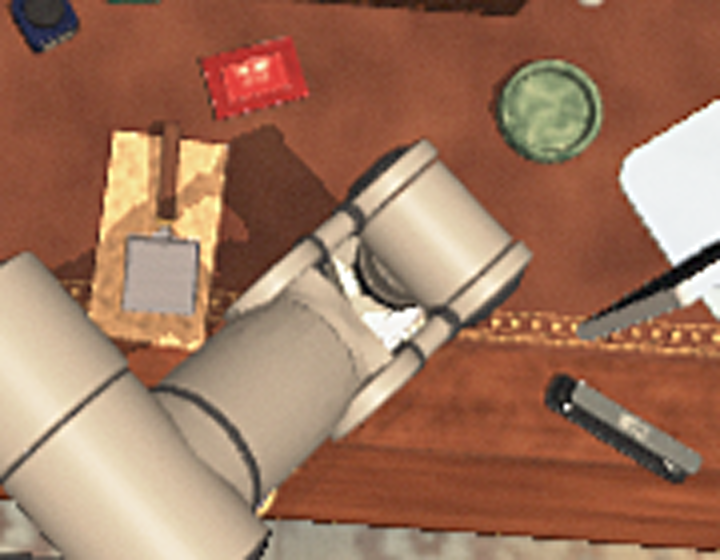

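```bash
python3 -m handwheel '[[-1,[0.006,0.002,0.015],0],[-1,[0.002,0,0.02],0],[-1,[0,0,0],0],[-1,[0,0,0],0]]'; python3 - <<'E'
from h import *
go(.4286,-.3377,.108)
E
```

```text
time_s: 1.37
position: [0.4307, -0.3416, 0.1151]
orientation: [0.0, 0.983, 0.182, 0.0]
contact_force: [0.0, 0.6, -0.0]
finger_gap: 0.0917
t 1.3667 pos [ 0.4307 -0.3416  0.1151] head 20.92 tilt 0.05 shift mm [-0.6 -4.4  7.1] roll None F [ 0.   0.6 -0. ] gap 0.0917
```

```bash
python3 -m handwheel '[[-1,[-0.001,-0.004,0.006],0],[-1,[0,0,0],0],[1,[0,0,0],0],[1,[0,0,0],0],[1,[0,0,0],0]]';python3 -m handwheel '[[1,[0,0,0],0],[1,[0,0,0],0],[1,[0,0,0],0],[1,[0,0,0],0]]'; python3 - <<'E'
from h import *
go(.4286,-.3377,.108)
E
```

```text
time_s: 1.78
position: [0.4285, -0.3378, 0.1083]
orientation: [0.0, 0.983, 0.182, 0.0]
contact_force: [-0.1, 0.5, -0.4]
finger_gap: 0.0764
time_s: 2.12
position: [0.4284, -0.3375, 0.1077]
orientation: [0.0, 0.983, 0.182, -0.0]
contact_force: [0.5, 0.2, -0.2]
finger_gap: 0.0499
t 2.1167 pos [ 0.4284 -0.3375  0.1077] head 20.96 tilt 0.0 shift mm [ 0.1  0.3 -0.3] roll None F [ 0.5  0.2 -0.2] gap 0.0499
```

```bash
python3 -m handwheel '[[1,[0,0,0],0],[1,[0,0,0],0],[1,[0,0,0],0],[1,[0,0,0],0],[1,[0,0,0],0]]';python3 -m handwheel '[[1,[0,0,0],0]]'; python3 - <<'E'
from h import *
go(.4286,-.3377,.108)
E
```

```text
time_s: 2.53
position: [0.4284, -0.3377, 0.1077]
orientation: [0.0, 0.983, 0.182, 0.0]
contact_force: [-0.5, 0.6, -1.1]
finger_gap: 0.0166
time_s: 2.62
position: [0.4284, -0.3377, 0.1078]
orientation: [0.0, 0.983, 0.182, 0.0]
contact_force: [0.5, -0.0, 0.2]
finger_gap: 0.016
t 2.6167 pos [ 0.4284 -0.3377  0.1078] head 20.96 tilt 0.02 shift mm [ 0.1  0.1 -0.2] roll None F [ 0.5 -0.   0.2] gap 0.016
```

Gripped the knob (16 mm). Swing it.

```bash
python3 -m handwheel '[[1,[-0.0015,-0.0082,0],-7],[1,[-0.0015,-0.0082,0],-7],[1,[-0.0015,-0.0082,0],-7],[1,[-0.0015,-0.0082,0],-7]]'; python3 - <<'E'
from h import *
go(.4286,-.3377,.108)
E
```

```text
time_s: 2.95
position: [0.406, -0.3136, 0.1078]
orientation: [0.001, 0.909, 0.417, -0.0]
contact_force: [-2.5, -7.1, -2.2]
finger_gap: 0.0167
t 2.95 pos [ 0.406  -0.3136  0.1078] head 49.33 tilt 0.12 shift mm [-3.5 32.8 -0.2] roll None F [-2.5 -7.1 -2.2] gap 0.0167
```

```bash
python3 -m handwheel '[[1,[-0.0015,-0.0082,0],-7],[1,[-0.0015,-0.0082,0],-7],[1,[-0.0015,-0.0082,0],-7],[1,[-0.0015,-0.0082,0],-7],[1,[-0.0015,-0.0082,0],-7]]'; python3 - <<'E'
from h import *
go(.4286,-.3377,.108)
E
python3 -m handwheel '[[1,[-0.0015,-0.0082,0],-7],[1,[-0.0015,-0.0082,0],-7],[1,[-0.0015,-0.0082,0],-7],[1,[-0.0015,-0.0082,0],-7],[1,[-0.0015,-0.0082,0],-7]]'; python3 - <<'E'
from h import *
go(.4286,-.3377,.108)
E
```

```text
time_s: 3.37
position: [0.3674, -0.3033, 0.1079]
orientation: [0.003, 0.741, 0.671, -0.001]
contact_force: [2.1, -11.7, -8.8]
finger_gap: 0.0166
t 3.3667 pos [ 0.3674 -0.3033  0.1079] head 84.32 tilt 0.3 shift mm [-28.2  64.3   0.2] roll None F [  2.1 -11.7  -8.8] gap 0.0166
time_s: 3.78
position: [0.3296, -0.3169, 0.1079]
orientation: [0.004, 0.505, 0.863, -0.001]
contact_force: [10.0, -9.4, -13.9]
finger_gap: 0.0165
t 3.7833 pos [ 0.3296 -0.3169  0.1079] head 119.28 tilt 0.45 shift mm [-66.5  76.1   0.5] roll None F [ 10.   -9.4 -13.9] gap 0.0165
```

```bash
python3 -m handwheel '[[1,[-0.0015,-0.0082,0],-7],[0.2,[0,0,0],0],[0.2,[0,0,0],0],[0.2,[0,0,0],0],[0.2,[0,0,0],0]]'; python3 -m handwheel '[[0.2,[0,0,-0.03],0],[0.2,[0,0,-0.03],7],[0.2,[0,0,-0.02],7],[0.2,[0,0,0],7],[0.2,[0,0,0],7]]'; python3 - <<'E'
from h import *
from scipy.optimize import least_squares
P=np.array([(0.4284,-.3377),(.406,-.3136),(.3674,-.3033),(.3296,-.3169)])
print(least_squares(lambda c:np.hypot(*(P-c).T)-.068,[.37,-.37]).x)
go(.555,-.155,.2,-6)
E
```

```text
time_s: 4.2
position: [0.3215, -0.3189, 0.1077]
orientation: [-0.0, 0.455, 0.891, 0.0]
contact_force: [0.3, 1.1, 0.1]
finger_gap: 0.0354
time_s: 4.62
position: [0.3221, -0.3195, 0.1893]
orientation: [0.002, 0.659, 0.752, -0.0]
contact_force: [0.3, 0.1, 0.1]
finger_gap: 0.0365
[ 0.36975096 -0.3714358 ]
t 4.6167 pos [ 0.3221 -0.3195  0.1893] head 97.61 tilt 0.18 shift mm [132.2 252.6 -10.7] roll 103.6 F [0.3 0.1 0.1] gap 0.0365
```

```bash
python3 -m handwheel '[[0.2,[0.02,0.02,0],7.1],[0.2,[0.02,0.02,0],7.1],[0.2,[0.02,0.02,0],7.1],[0.2,[0.02,0.02,0],7.1],[0.2,[0.02,0.02,0],7.1]]'; python3 -m handwheel '[[0.2,[0.02,0,0],7.1],[0.2,[0.02,0,0],7.1],[0.2,[0.02,0,0],7.1],[0.2,[0.0,0,0],7.1],[0.2,[0.0,0.0,0],7.1]]'; python3 - <<'E'
from h import *
go(.515,-.155,.12,0)
E
```

```text
time_s: 5.03
position: [0.4296, -0.2309, 0.1879]
orientation: [-0.0, 0.855, 0.518, -0.0]
contact_force: [0.0, -1.2, 0.4]
finger_gap: 0.0366
time_s: 5.45
position: [0.4631, -0.1819, 0.1876]
orientation: [-0.0, 0.972, 0.234, -0.0]
contact_force: [-1.0, -0.3, -0.1]
finger_gap: 0.0367
t 5.45 pos [ 0.4631 -0.1819  0.1876] head 27.08 tilt 0.03 shift mm [58.5 -0.3 67.6] roll 27.1 F [-1.  -0.3 -0.1] gap 0.0367
```

```bash
python3 -m handwheel '[[0.2,[0.03,0,0],7],[0.2,[0.025,0,0],7],[0.2,[0.0,0,0],7],[0.2,[0.0,0,0],6],[0.2,[0.0,0.0,0],0]]'; python3 - <<'E'
from h import *
go(.515,-.155,.12,0)
im=snap('top2','top'); cv2.imwrite('pics/top2z.png',cv2.resize(im[160:280,300:440,::-1],None,fx=5,fy=5,interpolation=cv2.INTER_CUBIC))
im=snap('scene2','scene'); cv2.imwrite('pics/scene2z.png',cv2.resize(im[130:280,270:470,::-1],None,fx=4,fy=4,interpolation=cv2.INTER_CUBIC))
E
```

```text
time_s: 5.87
position: [0.5128, -0.1602, 0.1875]
orientation: [-0.0, 1.0, 0.001, -0.0]
contact_force: [-0.4, 0.5, 1.0]
finger_gap: 0.0368
t 5.8667 pos [ 0.5128 -0.1602  0.1875] head 0.14 tilt 0.04 shift mm [ 2.3 -5.2 67.5] roll 0.1 F [-0.4  0.5  1. ] gap 0.0368
```

View pics/top2z.png

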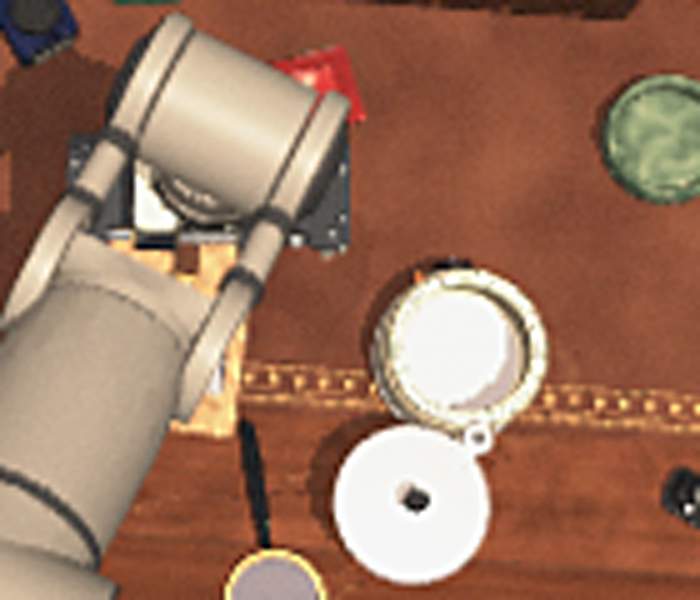

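View pics/scene2z.png

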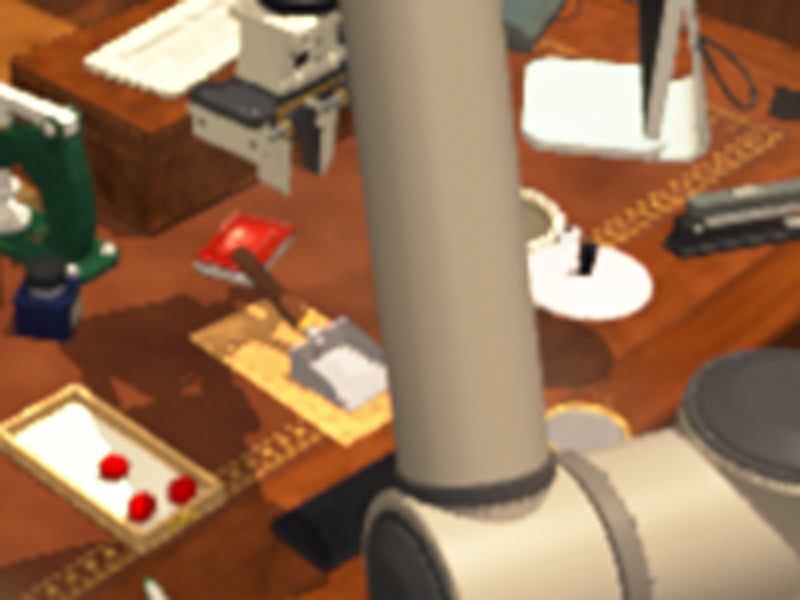

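```bash
python3 - <<'E'
from h import *
g=lambda u,v,z:cast('top',300+u/5-.4,160+v/5-.4,z)[:2].round(4)
print('rim',g(463,352,.075),'post',g(478,437,.086),'lid',g(411,505,.086))
c=g(463,352,.075); d=c-np.array([.3698,-.3705]); print(np.hypot(*d),np.degrees(np.arctan2(d[1],d[0])))
E
```

```text
rim [ 0.4331 -0.3616] post [ 0.3696 -0.3709] lid [ 0.3188 -0.3221]
0.0639226094586258 8.003341986828328
```

```bash
python3 -m handwheel '[[0.2,[0.002,-0.005,0.03],0],[0.2,[0,0,0.04],0],[0.2,[0.0,0,0.04],0],[0.2,[0.0,0,0.026],0],[0.2,[0.0,0.0,0],0]]'; python3 - <<'E'
from h import *
go(.515,-.155,.046,0)
E
```

```text
time_s: 6.38
position: [0.511, -0.1545, 0.0468]
orientation: [-0.002, 1.0, 0.004, -0.005]
contact_force: [-1.9, 0.6, -0.9]
finger_gap: 0.0369
t 6.3833 pos [ 0.511  -0.1545  0.0468] head 0.44 tilt 0.59 shift mm [4.  0.5 0.8] roll 0.4 F [-1.9  0.6 -0.9] gap 0.0369
```

```bash
python3 -m handwheel '[[0.2,[0.004,0.0,0.003],0],[1,[0,0,0],0],[1,[0.0,0,0],0],[1,[0.0,0,0],0],[1,[0.0,0.0,0],0]]';  python3 -m handwheel '[[1,[0,0,0],0],[1,[0.0,0,0],0]]';python3 - <<'E'
from h import *
go(.515,-.155,.046,0)
E
```

```text
time_s: 6.8
position: [0.5196, -0.1563, 0.0504]
orientation: [0.001, 1.0, 0.003, 0.001]
contact_force: [1.0, -1.1, 3.1]
finger_gap: 0.0171
time_s: 6.97
position: [0.5198, -0.1563, 0.0501]
orientation: [0.001, 1.0, 0.003, 0.002]
contact_force: [0.9, -0.5, 6.0]
finger_gap: 0.0167
t 6.9667 pos [ 0.5198 -0.1563  0.0501] head 0.31 tilt 0.2 shift mm [-4.8 -1.4  4.1] roll 0.3 F [ 0.9 -0.5  6. ] gap 0.0167
```

```bash
python3 -m handwheel '[[1,[0,0,0],0],[1,[0,0,-0.01],0],[1,[0,0,-0.02],0],[1,[0.0,0,-0.02],0],[1,[0.0,0,0],0]]';python3 - <<'E'
from h import *
go(.515,-.155,.046,0)
im=snap('scene3','scene'); cv2.imwrite('pics/scene3z.png',cv2.resize(im[130:280,270:470,::-1],None,fx=4,fy=4,interpolation=cv2.INTER_CUBIC))
E
```

```text
time_s: 7.38
position: [0.5203, -0.1567, 0.1024]
orientation: [0.001, 1.0, 0.003, 0.003]
contact_force: [1.2, -0.3, -1.9]
finger_gap: 0.0172
t 7.3833 pos [ 0.5203 -0.1567  0.1024] head 0.32 tilt 0.33 shift mm [-5.6 -1.8 56.3] roll 0.3 F [ 1.2 -0.3 -1.9] gap 0.0172
```

View pics/scene3z.png

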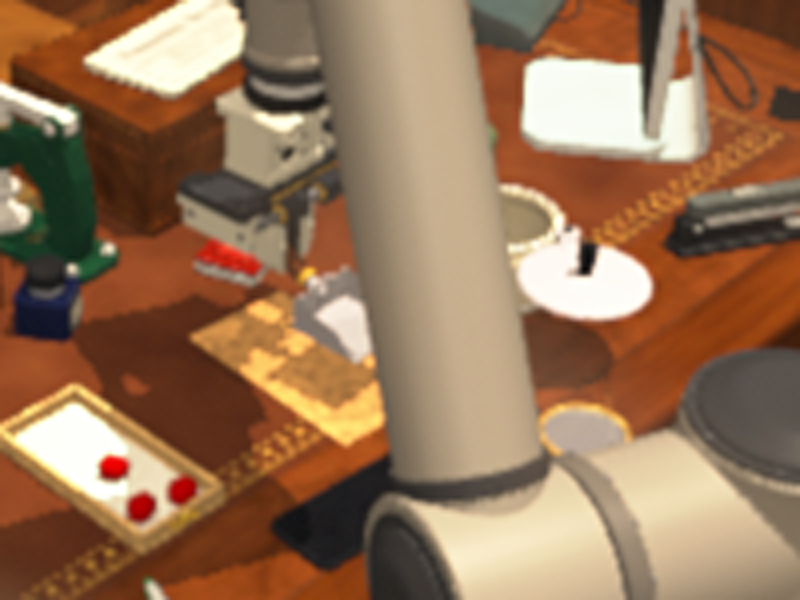

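```bash
python3 - <<'E'
from h import *
for n,u,v,z in [('press base front',330,161,.03),('press base front0',330,161,0),('drawer front',280,152,.0),('drawer front hi',280,150,.15),('box front',380,160,0),('ink',307,165,.03)]: print(n,cast('top',u,v,z)[:2].round(3))
go(.625,.066,.12,-2.9)
E
```

```text
press base front [ 0.702 -0.126]
press base front0 [ 0.71  -0.127]
drawer front [0.741 0.072]
drawer front hi [0.707 0.061]
box front [ 0.719 -0.325]
ink [ 0.683 -0.037]
t 7.4333 pos [ 0.5195 -0.1563  0.1006] head 0.32 tilt 0.22 shift mm [ 106.7 -221.7  -19.5] roll 3.2 F [-0.  -0.2 -2.5] gap 0.0165
```

```bash
python3 -m handwheel '[[1,[0,-0.01,-0.01],0],[1,[0.0,-0.025,-0.01],1],[1,[0.01,-0.035,0],1],[1,[0.015,-0.035,0],1.2],[1,[0.02,-0.035,0],0]]';python3 -m handwheel '[[1,[0.02,-0.035,0],0],[1,[0.02,-0.025,0],0],[1,[0.02,-0.015,0],0],[1,[0,0,0],0],[1,[0,0,0],0]]';python3 - <<'E'
from h import *
go(.625,.066,.12,-2.9)
im=snap('scene4','scene'); cv2.imwrite('pics/scene4z.png',cv2.resize(im[170:290,210:370,::-1],None,fx=5,fy=5,interpolation=cv2.INTER_CUBIC))
im=snap('top4','top'); cv2.imwrite('pics/top4z.png',cv2.resize(im[160:280,220:360,::-1],None,fx=5,fy=5,interpolation=cv2.INTER_CUBIC))
E
```

```text
time_s: 7.85
position: [0.5652, -0.0154, 0.1183]
orientation: [-0.0, 1.0, -0.026, -0.002]
contact_force: [1.8, -0.7, -1.9]
finger_gap: 0.0168
time_s: 8.27
position: [0.6296, 0.0558, 0.1173]
orientation: [0.0, 1.0, -0.024, -0.001]
contact_force: [-0.4, -0.4, -0.7]
finger_gap: 0.0167
t 8.2667 pos [0.6296 0.0558 0.1173] head -2.76 tilt 0.17 shift mm [-5.1 -9.9 -2.7] roll 0.1 F [-0.4 -0.4 -0.7] gap 0.0167
```

View pics/scene4z.png

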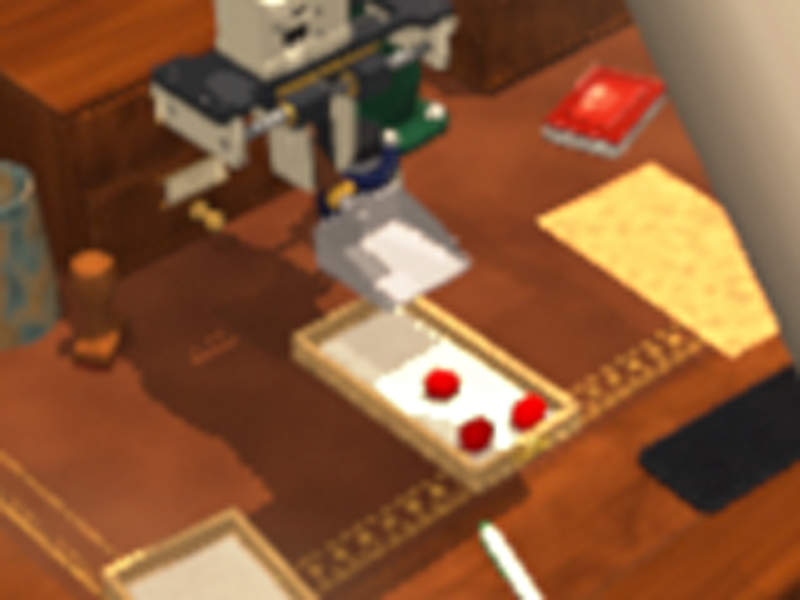

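View pics/top4z.png

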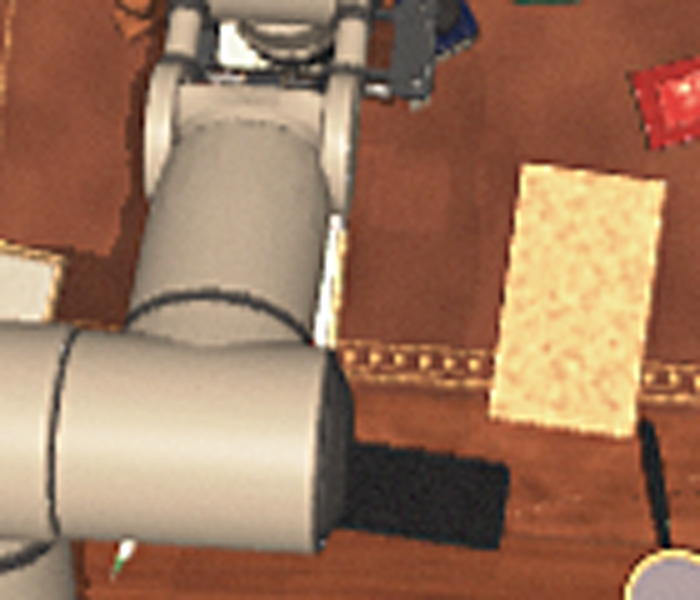

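```bash
cat >> h.py <<'E'
def scooppts(local,dx=.0794,dz=.046,tilt=0):
    """world points of scoop-frame points for present TCP; tilt about grip, + = lip up (rad)"""
    o,p,R=state();h=np.arctan2(R[1,0],R[0,0]);out=[]
    g=np.array([dx,0,dz])
    for q in local:
        d=np.array(q,float)-g;c,s=np.cos(tilt),np.sin(tilt)
        d=np.array([c*d[0]+s*d[2],d[1],-s*d[0]+c*d[2]])
        out.append(p+np.array([np.cos(h)*d[0]-np.sin(h)*d[1],np.sin(h)*d[0]+np.cos(h)*d[1],d[2]]))
    return np.array(out)
E
python3 - <<'E'
from h import *
L=[(-.035,.035,0),(-.035,-.035,0),(.035,.035,.03),(.035,-.035,.03),(-.009,.035,.019),(-.009,-.035,.019),(.035,.035,0)]
for t in (0,-.1,.1):
  W=scooppts(L,tilt=t); print(t,[((proj('scene',w)-[210,170])*5+2).round().astype(int).tolist() for w in W])
print([((proj('scene',w)-[210,170])*5+2).round().astype(int).tolist() for w in [[.5936,.111,.02],[.5895,.0244,.02],[.4108,.0328,.02],[.4172,.1206,.02]]])
E
```

```text
0 [[393, 311], [476, 264], [320, 224], [403, 181], [365, 268], [448, 223], [322, 262]]
-0.1 [[388, 321], [471, 274], [318, 228], [402, 185], [362, 277], [445, 232], [318, 264]]
0.1 [[397, 299], [480, 252], [321, 219], [404, 176], [367, 258], [450, 213], [326, 259]]
[[297, 334], [397, 278], [584, 403], [478, 467]]
```

```bash
python3 -m handwheel '[[1,[-0.005,-0.01,0.01],0],[1,[0,0,0.015],0],[1,[0,0,0.016],0],[1,[0,0,0],0],[1,[0,0,0],0]]';python3 - <<'E'
from h import *
go(.625,.066,.051,-2.9)
im=snap('scene5','scene'); cv2.imwrite('pics/scene5z.png',cv2.resize(im[200:280,250:350,::-1],None,fx=8,fy=8,interpolation=cv2.INTER_CUBIC))
L=[(-.035,.035,0),(-.035,-.035,0),(.035,.035,.03),(.035,-.035,.03),(-.009,.035,.019),(-.009,-.035,.019),(.035,.035,0)]
for t in (0,.1):
  W=scooppts(L,tilt=t); print(t,[((proj('scene',w)-[250,200])*8+3.5).round().astype(int).tolist() for w in W])
print([((proj('scene',w)-[250,200])*8+3.5).round().astype(int).tolist() for w in [[.5936,.111,.02],[.5895,.0244,.02],[.4108,.0328,.02],[.4172,.1206,.02]]])
E
```

```text
time_s: 8.78
position: [0.6246, 0.0636, 0.0772]
orientation: [0.0, 1.0, -0.026, -0.001]
contact_force: [0.6, -0.1, -1.3]
finger_gap: 0.0166
t 8.7833 pos [0.6246 0.0636 0.0772] head -2.97 tilt 0.17 shift mm [ 0.4 -2.4 26.2] roll -0.1 F [ 0.6 -0.1 -1.3] gap 0.0166
0 [[301, 351], [432, 275], [185, 212], [318, 141], [257, 283], [389, 209], [189, 271]]
0.1 [[306, 333], [439, 257], [187, 205], [319, 134], [259, 268], [392, 194], [195, 267]]
[[155, 294], [316, 205], [614, 405], [445, 507]]
```

View pics/scene5z.png

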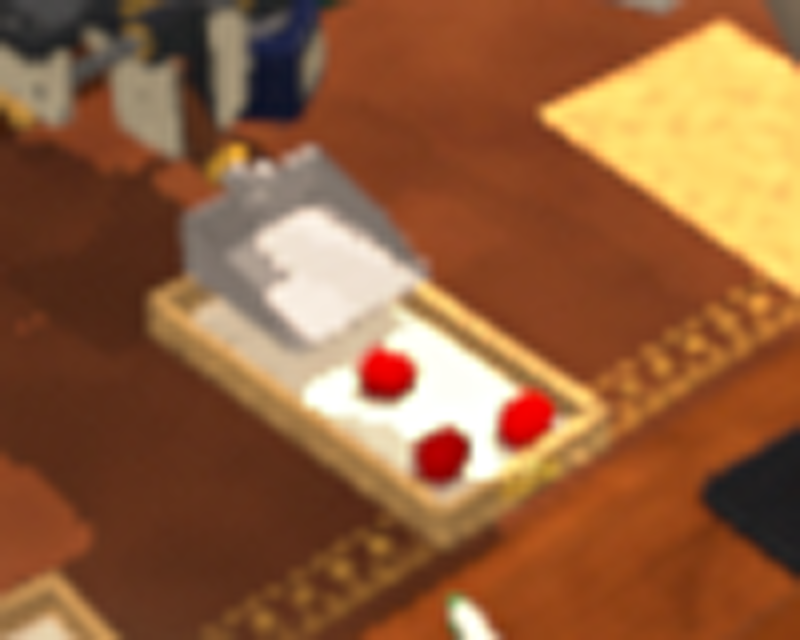

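```bash
python3 - <<'E'
from h import *
a=np.radians(-2.9);c=np.array([.5028,.0722])
def T(x,y,z,c=c): return np.array([c[0]+np.cos(a)*x-np.sin(a)*y,c[1]+np.sin(a)*x+np.cos(a)*y,z])
P=lambda w:((proj('scene',w)-[250,200])*8+3.5)
for off in ([0,0],[.0018,.0027]):
  print('tray',off,{k:P(T(*k,c=c+off)).round().astype(int).tolist() for k in [(-.09,.044,.02),(-.09,-.044,.02),(.09,.044,.02),(-.085,.039,.005),(.085,.039,.005),(.0,.039,.02),(0,-.039,.02),(0,.044,.02),(0,-.044,.02),(0,.044,0)]})
im=cv2.imread('pics/scene5.png')[205:270,262:330]
cv2.imwrite('pics/scene5zz.png',cv2.resize(im,None,fx=9,fy=9,interpolation=cv2.INTER_NEAREST)[:600])
E
```

```text
tray [0, 0] {(-0.09, 0.044, 0.02): [449, 509], (-0.09, -0.044, 0.02): [615, 405], (0.09, 0.044, 0.02): [152, 294], (-0.085, 0.039, 0.005): [451, 526], (0.085, 0.039, 0.005): [171, 322], (0.0, 0.039, 0.02): [305, 392], (0, -0.039, 0.02): [451, 306], (0, 0.044, 0.02): [295, 397], (0, -0.044, 0.02): [460, 300], (0, 0.044, 0): [297, 436]}
tray [0.0018, 0.0027] {(-0.09, 0.044, 0.02): [441, 511], (-0.09, -0.044, 0.02): [607, 406], (0.09, 0.044, 0.02): [144, 295], (-0.085, 0.039, 0.005): [442, 528], (0.085, 0.039, 0.005): [164, 323], (0.0, 0.039, 0.02): [296, 393], (0, -0.039, 0.02): [443, 307], (0, 0.044, 0.02): [287, 399], (0, -0.044, 0.02): [452, 301], (0, 0.044, 0): [289, 437]}
```

View pics/scene5zz.png

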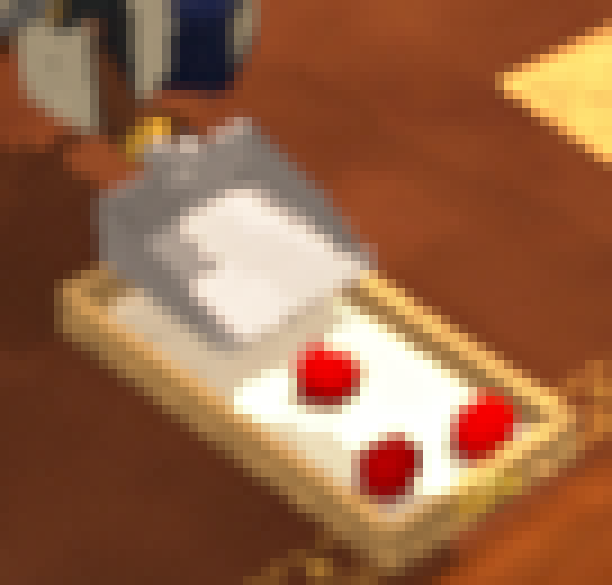

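```bash
python3 -m handwheel '[[1,[0,-0.005,0.006],0],[1,[0,0,0],0],[1,[0,0,0],0]]';python3 - <<'E'
from h import *
go(.625,.066,.051,-2.9)
im=snap('scene6','scene')
cv2.imwrite('pics/scene6zz.png',cv2.resize(im[205:270,262:330,::-1],None,fx=9,fy=9,interpolation=cv2.INTER_CUBIC))
E
```

```text
time_s: 9.08
position: [0.6261, 0.0698, 0.072]
orientation: [0.0, 1.0, -0.025, 0.0]
contact_force: [0.2, 0.1, -1.7]
finger_gap: 0.0169
t 9.0833 pos [0.6261 0.0698 0.072 ] head -2.88 tilt 0.01 shift mm [-1.   3.8 21. ] roll 0.0 F [ 0.2  0.1 -1.7] gap 0.0169
```

View pics/scene6zz.png

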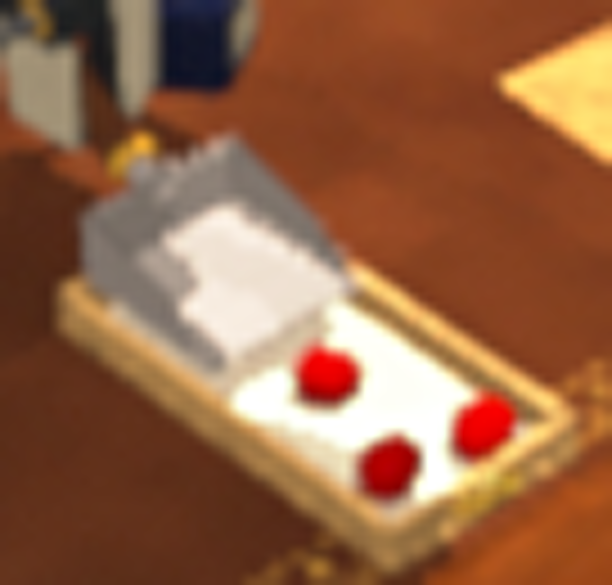

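```bash
python3 -m handwheel '[[1,[-0.001,0.0022,0.005],0],[1,[0,0,0.006],0],[1,[0,0,0],0],[1,[0,0,0],0]]';python3 - <<'E'
from h import *
go(.625,.0675,.051,-2.9)
im=snap('scene7','scene')
cv2.imwrite('pics/scene7zz.png',cv2.resize(im[205:270,262:330,::-1],None,fx=9,fy=9,interpolation=cv2.INTER_CUBIC))
E
```

```text
time_s: 9.47
position: [0.6246, 0.0673, 0.06]
orientation: [0.0, 1.0, -0.025, -0.001]
contact_force: [0.5, 0.5, -1.4]
finger_gap: 0.0165
t 9.4667 pos [0.6246 0.0673 0.06  ] head -2.9 tilt 0.08 shift mm [ 0.4 -0.2  9. ] roll -0.0 F [ 0.5  0.5 -1.4] gap 0.0165
```

View pics/scene7zz.png

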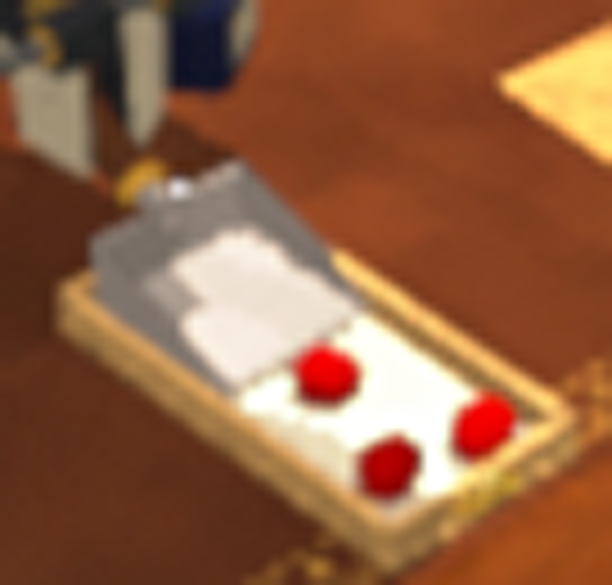

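```bash
python3 -m handwheel '[[1,[0.001,0,0.004],0],[1,[0,0,0.004],0],[1,[0,0,0],0],[1,[0,0,0],0]]';python3 - <<'E'
from h import *
go(.625,.0675,.051,-2.9)
E
```

```text
time_s: 9.85
position: [0.6258, 0.0674, 0.0524]
orientation: [0.0, 1.0, -0.025, -0.0]
contact_force: [0.6, 0.2, -1.9]
finger_gap: 0.0168
t 9.85 pos [0.6258 0.0674 0.0524] head -2.9 tilt 0.04 shift mm [-0.9 -0.1  1.4] roll 0.0 F [ 0.6  0.2 -1.9] gap 0.0168
```

```bash
python3 -m handwheel '[[1,[0,0,0.0015],0],[1,[0,0,0],0],[1,[0,0,0],0]]';python3 -m handwheel '[[1,[0,0,0.0015],0],[1,[0,0,0],0],[1,[0,0,0],0]]'; python3 - <<'E'
from h import *
go(.625,.0675,.051,-2.9)
E
```

```text
time_s: 10.1
position: [0.6262, 0.0674, 0.0516]
orientation: [0.0, 1.0, -0.025, 0.0]
contact_force: [-0.6, -0.4, 0.0]
finger_gap: 0.0168
time_s: 10.35
position: [0.6268, 0.0674, 0.0508]
orientation: [-0.0, 1.0, -0.025, 0.001]
contact_force: [0.6, 0.1, 5.8]
finger_gap: 0.0168
t 10.35 pos [0.6268 0.0674 0.0508] head -2.91 tilt 0.13 shift mm [-1.8 -0.  -0.2] roll -0.0 F [0.6 0.1 5.8] gap 0.0168
```

```bash
python3 -m handwheel '[[1,[-0.008,0,-0.0003],0],[1,[-0.012,0,0],0],[1,[-0.012,0,0],0],[1,[-0.012,0,0],0],[1,[-0.006,0,0],0]]'; python3 - <<'E'
from h import *
go(.625,.0675,.051,-2.9)
im=snap('scene8','scene')
cv2.imwrite('pics/scene8zz.png',cv2.resize(im[205:270,262:330,::-1],None,fx=9,fy=9,interpolation=cv2.INTER_CUBIC))
E
```

```text
time_s: 10.77
position: [0.5769, 0.0699, 0.0512]
orientation: [0.0, 1.0, -0.025, 0.002]
contact_force: [3.8, -0.6, 4.1]
finger_gap: 0.0166
t 10.7667 pos [0.5769 0.0699 0.0512] head -2.89 tilt 0.24 shift mm [48.2 -0.   0.4] roll 0.0 F [ 3.8 -0.6  4.1] gap 0.0166
```

View pics/scene8zz.png

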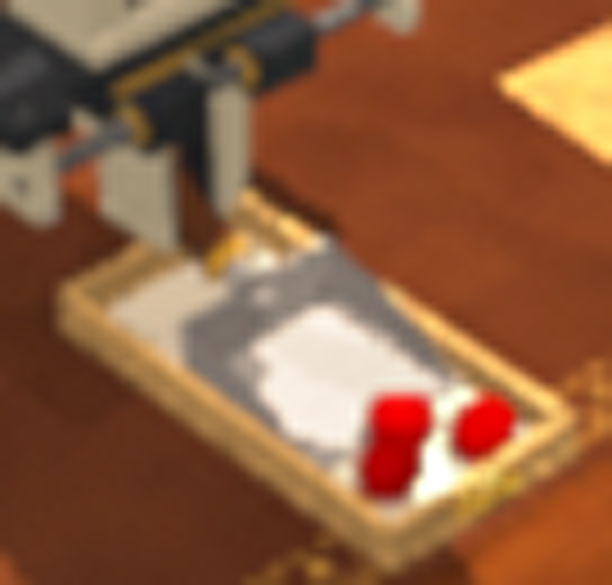

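```bash
python3 -m handwheel '[[1,[-0.008,0,0],0],[1,[-0.010,0,0],0],[1,[-0.008,0,0],0],[1,[-0.004,0,0],0],[1,[0,0,0],0]]'; python3 - <<'E'
from h import *
go(.625,.0675,.051,-2.9)
im=snap('scene9','scene')
cv2.imwrite('pics/scene9zz.png',cv2.resize(im[205:270,262:330,::-1],None,fx=9,fy=9,interpolation=cv2.INTER_CUBIC))
E
```

```text
time_s: 11.23
position: [0.5482, 0.0713, 0.0513]
orientation: [0.0, 1.0, -0.025, 0.003]
contact_force: [4.9, 0.5, 4.6]
finger_gap: 0.0165
t 11.2333 pos [0.5482 0.0713 0.0513] head -2.9 tilt 0.31 shift mm [76.9 -0.1  0.7] roll 0.0 F [4.9 0.5 4.6] gap 0.0165
```

View pics/scene9zz.png

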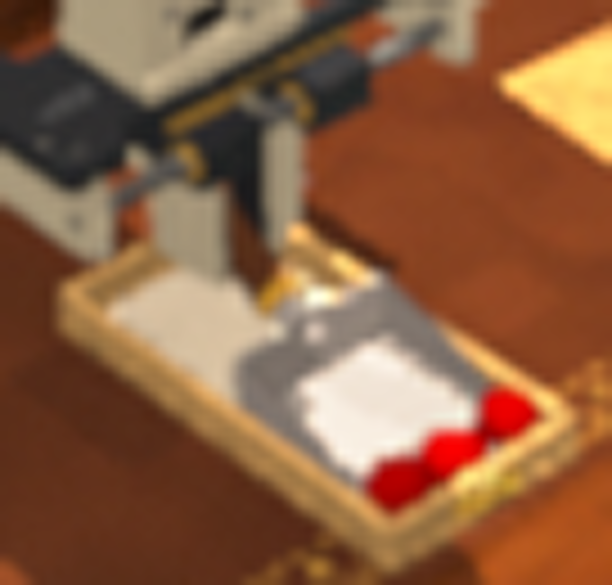

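```bash
python3 -m handwheel '[[1,[-0.004,0,0],0],[1,[-0.004,0,0],0],[1,[-0.003,0,0],0],[1,[0,0,0],0],[1,[0,0,0],0]]'; python3 - <<'E'
from h import *
go(.625,.0675,.051,-2.9)
im=snap('scene10','scene')
cv2.imwrite('pics/scene10zz.png',cv2.resize(im[205:270,262:330,::-1],None,fx=9,fy=9,interpolation=cv2.INTER_CUBIC))
E
```

```text
time_s: 11.7
position: [0.5372, 0.0718, 0.0511]
orientation: [0.0, 1.0, -0.025, 0.002]
contact_force: [3.7, -1.2, 6.1]
finger_gap: 0.0171
t 11.7 pos [0.5372 0.0718 0.0511] head -2.9 tilt 0.25 shift mm [87.9 -0.2  0.4] roll -0.0 F [ 3.7 -1.2  6.1] gap 0.0171
```

View pics/scene10zz.png

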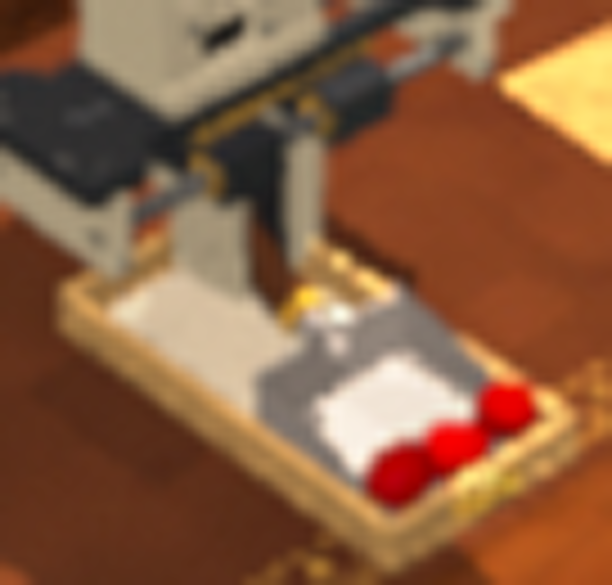

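```bash
python3 -m handwheel '[[1,[-0.003,0,0],0],[1,[-0.002,0,0],0],[1,[0,0,0],0],[1,[0,0,0],0]]'; python3 - <<'E'
from h import *
go(.625,.0675,.051,-2.9)
im=snap('scene11','scene')
cv2.imwrite('pics/scene11zz.png',cv2.resize(im[215:270,280:340,::-1],None,fx=11,fy=11,interpolation=cv2.INTER_CUBIC)[:600])
E
```

```text
time_s: 12.08
position: [0.5326, 0.0721, 0.0512]
orientation: [0.0, 1.0, -0.025, 0.003]
contact_force: [5.2, -1.1, 8.2]
finger_gap: 0.0167
t 12.0833 pos [0.5326 0.0721 0.0512] head -2.9 tilt 0.31 shift mm [92.5 -0.1  0.7] roll -0.0 F [ 5.2 -1.1  8.2] gap 0.0167
```

View pics/scene11zz.png

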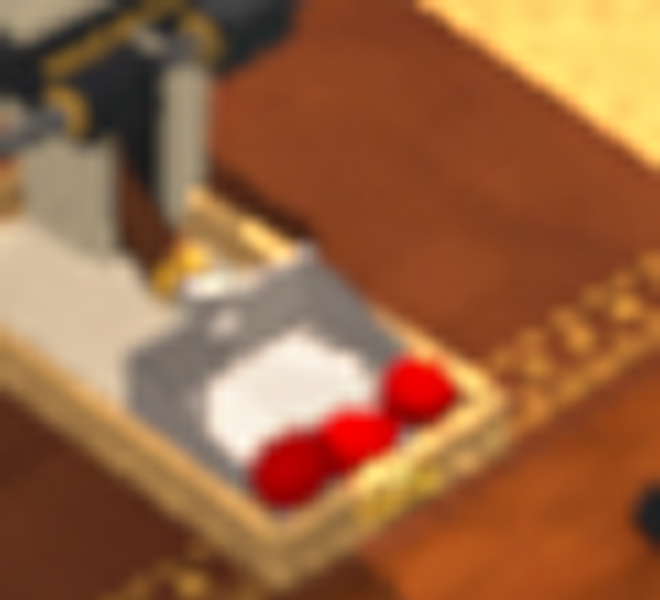

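```bash
python3 -m handwheel '[[1,[0,0.002,-0.0005],0],[1,[0,0,0],0],[1,[0,0,0],0]]';python3 -m handwheel '[[1,[-0.002,0.001,0],0],[1,[0,0,0],0],[1,[0,0,0],0]]'; python3 - <<'E'
from h import *
go(.625,.0675,.051,-2.9)
im=snap('scene12','scene')
cv2.imwrite('pics/scene12zz.png',cv2.resize(im[215:270,280:340,::-1],None,fx=11,fy=11,interpolation=cv2.INTER_CUBIC)[:600])
E
```

```text
time_s: 12.38
position: [0.5313, 0.0703, 0.0511]
orientation: [-0.0, 1.0, -0.025, 0.001]
contact_force: [4.2, 0.7, 6.7]
finger_gap: 0.0166
time_s: 12.63
position: [0.531, 0.0696, 0.0514]
orientation: [-0.0, 1.0, -0.026, 0.003]
contact_force: [8.5, 2.7, 3.6]
finger_gap: 0.0169
t 12.6333 pos [0.531  0.0696 0.0514] head -2.94 tilt 0.38 shift mm [94.  -2.7  1.1] roll -0.0 F [8.5 2.7 3.6] gap 0.0169
```

View pics/scene12zz.png

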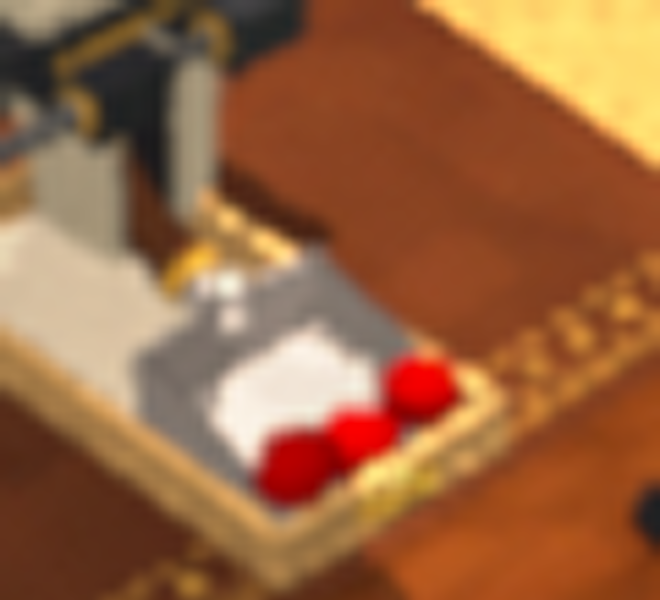

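```bash
python3 -m handwheel '[[1,[0.002,-0.001,0.0025],0],[1,[0.002,0,0.0025],0],[1,[0.002,0,0.0025],0],[1,[0.002,0,0.0025],0],[1,[0,0,0],0]]'; python3 - <<'E'
from h import *
go(.625,.0675,.051,-2.9)
im=snap('scene13','scene')
cv2.imwrite('pics/scene13zz.png',cv2.resize(im[215:270,280:340,::-1],None,fx=11,fy=11,interpolation=cv2.INTER_CUBIC)[:600])
E
```

```text
time_s: 13.1
position: [0.5379, 0.0697, 0.0412]
orientation: [0.0, 1.0, -0.025, 0.002]
contact_force: [5.3, 0.7, 8.9]
finger_gap: 0.0167
t 13.1 pos [0.5379 0.0697 0.0412] head -2.9 tilt 0.2 shift mm [87.1 -2.2 -9.5] roll -0.0 F [5.3 0.7 8.9] gap 0.0167
```

View pics/scene13zz.png

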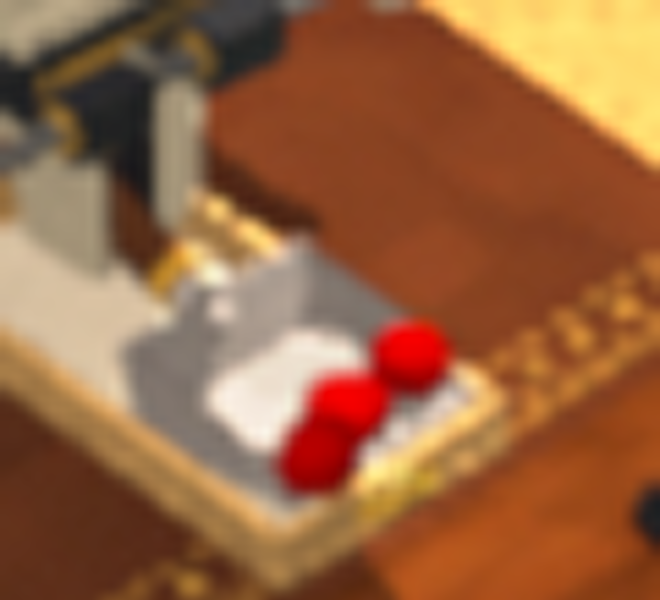

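```bash
python3 -m handwheel '[[1,[0.002,0,0.002],0],[1,[0.002,0,0.002],0],[1,[0.002,0,0.002],0],[1,[0.001,0,0.002],0],[1,[0,0,0],0]]'; python3 - <<'E'
from h import *
go(.625,.0675,.051,-2.9)
im=snap('scene14','scene')
cv2.imwrite('pics/scene14zz.png',cv2.resize(im[215:270,280:340,::-1],None,fx=11,fy=11,interpolation=cv2.INTER_CUBIC)[:600])
E
```

```text
time_s: 13.57
position: [0.5428, 0.0694, 0.0322]
orientation: [0.0, 1.0, -0.025, -0.001]
contact_force: [1.2, -0.1, 6.0]
finger_gap: 0.0165
t 13.5667 pos [0.5428 0.0694 0.0322] head -2.89 tilt 0.08 shift mm [ 82.2  -2.2 -18.9] roll 0.0 F [ 1.2 -0.1  6. ] gap 0.0165
```

View pics/scene14zz.png

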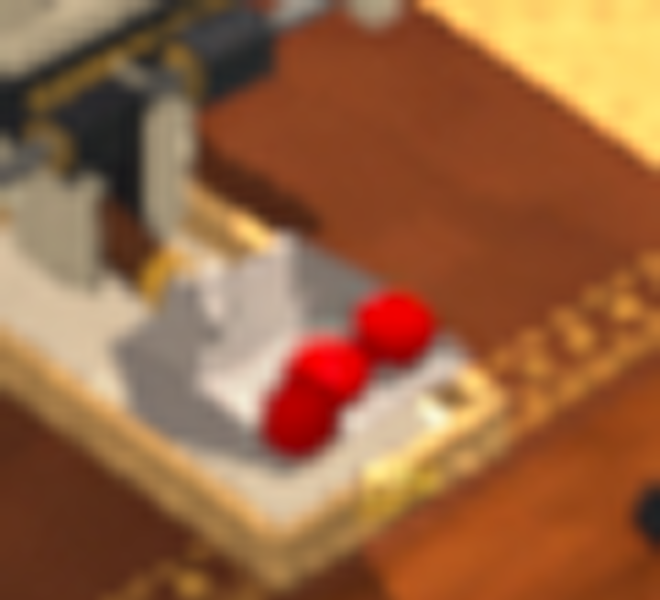

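```bash
python3 -m handwheel '[[1,[0,0,-0.003],0],[1,[0,0,-0.006],0],[1,[0,0,-0.01],0],[1,[0,0,-0.01],0],[1,[0,0,-0.01],0]]';python3 -m handwheel '[[1,[0,0,-0.01],0],[1,[0,0,-0.006],0],[1,[0,0,-0.003],0],[1,[0,0,0],0]]'; python3 - <<'E'
from h import *
go(.625,.0675,.051,-2.9)
im=snap('scene15','scene')
cv2.imwrite('pics/scene15zz.png',cv2.resize(im[205:270,270:340,::-1],None,fx=9,fy=9,interpolation=cv2.INTER_CUBIC)[:600])
E
```

```text
time_s: 14.03
position: [0.5429, 0.0695, 0.0725]
orientation: [0.0, 1.0, -0.025, -0.0]
contact_force: [-0.4, 0.1, -1.7]
finger_gap: 0.0164
time_s: 14.37
position: [0.5435, 0.0695, 0.0915]
orientation: [0.0, 1.0, -0.025, 0.001]
contact_force: [0.4, 0.2, -2.9]
finger_gap: 0.0168
t 14.3667 pos [0.5435 0.0695 0.0915] head -2.89 tilt 0.1 shift mm [81.5 -2.1 40.6] roll 0.0 F [ 0.4  0.2 -2.9] gap 0.0168
```

View pics/scene15zz.png

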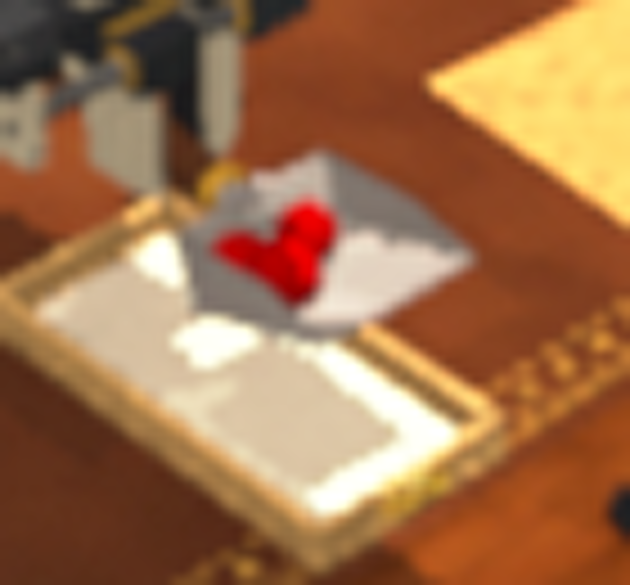

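```bash
python3 -m handwheel '[[1,[0.006,0,0.015],0],[1,[0.006,0,0.015],0],[1,[0,0,0.014],0],[1,[0,0,0.008],0],[1,[0,0,0],0]]';python3 -m handwheel '[[1,[0,0,0.005],0],[1,[0,0,0],0],[1,[0,0,0],0]]'; python3 - <<'E'
from h import *
go(.625,.0675,.032,-2.9)
E
```

```text
time_s: 14.83
position: [0.5533, 0.0689, 0.0362]
orientation: [0.0, 1.0, -0.025, -0.002]
contact_force: [-0.9, -0.0, -3.2]
finger_gap: 0.0166
time_s: 15.08
position: [0.5552, 0.0689, 0.0339]
orientation: [0.0, 1.0, -0.025, 0.0]
contact_force: [-0.6, -0.2, -2.7]
finger_gap: 0.0166
t 15.0833 pos [0.5552 0.0689 0.0339] head -2.89 tilt 0.03 shift mm [69.8 -2.1  2. ] roll 0.0 F [-0.6 -0.2 -2.7] gap 0.0166
```

```bash
python3 -m handwheel '[[1,[0,0,0.0015],0],[0.5,[0,0,0],0],[0.5,[0,0,0],0],[0.5,[0,0,0],0]]'; python3 - <<'E'
from h import *
go(.625,.0675,.032,-2.9)
im=snap('scene16','scene')
cv2.imwrite('pics/scene16zz.png',cv2.resize(im[205:270,270:340,::-1],None,fx=9,fy=9,interpolation=cv2.INTER_CUBIC)[:600])
E
```

```text
time_s: 15.42
position: [0.5552, 0.0689, 0.0324]
orientation: [0.0, 1.0, -0.025, 0.0]
contact_force: [-0.1, 0.4, 0.2]
finger_gap: 0.0225
t 15.4167 pos [0.5552 0.0689 0.0324] head -2.89 tilt 0.03 shift mm [69.8 -2.1  0.5] roll 0.0 F [-0.1  0.4  0.2] gap 0.0225
```

View pics/scene16zz.png

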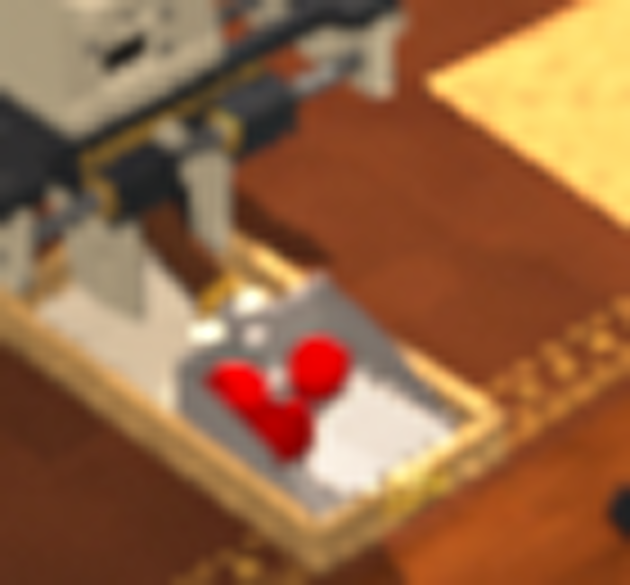

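```bash
python3 -m handwheel '[[0.5,[0,0,-0.01],0],[0.5,[-0.004,0,-0.009],0],[0.5,[-0.009,0,0],0],[0.5,[0,0,0],0],[1,[0,0,0],0]]'; python3 -m handwheel '[[1,[0,0,0],0],[1,[0,0,0],0],[1,[0,0,0],0]]';python3 - <<'E'
from h import *
go(.625,.0675,.032,-2.9)
im=snap('scene17','scene')
cv2.imwrite('pics/scene17zz.png',cv2.resize(im[205:270,270:340,::-1],None,fx=9,fy=9,interpolation=cv2.INTER_CUBIC)[:600])
E
```

```text
time_s: 15.88
position: [0.5421, 0.0696, 0.0519]
orientation: [0.0, 1.0, -0.025, 0.0]
contact_force: [0.1, -0.6, 0.1]
finger_gap: 0.0198
time_s: 16.13
position: [0.5426, 0.0696, 0.0514]
orientation: [0.0, 1.0, -0.025, 0.0]
contact_force: [0.0, 0.5, 3.9]
finger_gap: 0.0165
t 16.1333 pos [0.5426 0.0696 0.0514] head -2.9 tilt 0.05 shift mm [82.4 -2.1 19.5] roll 0.0 F [0.  0.5 3.9] gap 0.0165
```

View pics/scene17zz.png

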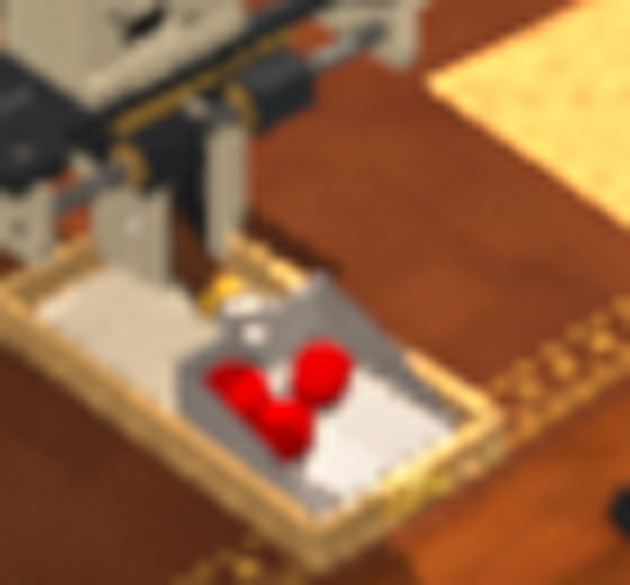

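```bash
python3 -m handwheel '[[1,[0.001,0,0.0015],0],[1,[0.001,0,0.0015],0],[1,[0.001,0,0.001],0],[1,[0,0,0],0],[1,[0,0,-0.003],0]]'; python3 -m handwheel '[[1,[0,0,-0.008],0],[1,[0,0,-0.012],0],[1,[0,0,-0.015],0],[1,[0,0,-0.018],0],[1,[0,0,-0.015],0]]'; python3 -m handwheel '[[1,[0,0,-0.015],0],[1,[0,0,-0.01],0],[1,[0,0,-0.005],0],[1,[0,0,0],0]]';python3 - <<'E'
from h import *
go(.625,.0675,.032,-2.9)
im=snap('scene18','scene')
cv2.imwrite('pics/scene18zz.png',cv2.resize(im[175:260,250:340,::-1],None,fx=7,fy=7,interpolation=cv2.INTER_CUBIC)[:600])
E
```

```text
time_s: 16.6
position: [0.545, 0.0694, 0.0496]
orientation: [0.0, 1.0, -0.025, -0.0]
contact_force: [-0.2, 0.8, -2.2]
finger_gap: 0.0169
time_s: 17.02
position: [0.5449, 0.0694, 0.1189]
orientation: [0.0, 1.0, -0.025, -0.0]
contact_force: [0.0, -0.7, -1.9]
finger_gap: 0.017
time_s: 17.35
position: [0.5454, 0.0694, 0.1489]
orientation: [0.0, 1.0, -0.025, 0.001]
contact_force: [1.0, -0.8, -1.7]
finger_gap: 0.0167
t 17.35 pos [0.5454 0.0694 0.1489] head -2.89 tilt 0.1 shift mm [ 79.4  -2.1 117.1] roll 0.0 F [ 1.  -0.8 -1.7] gap 0.0167
```

View pics/scene18zz.png

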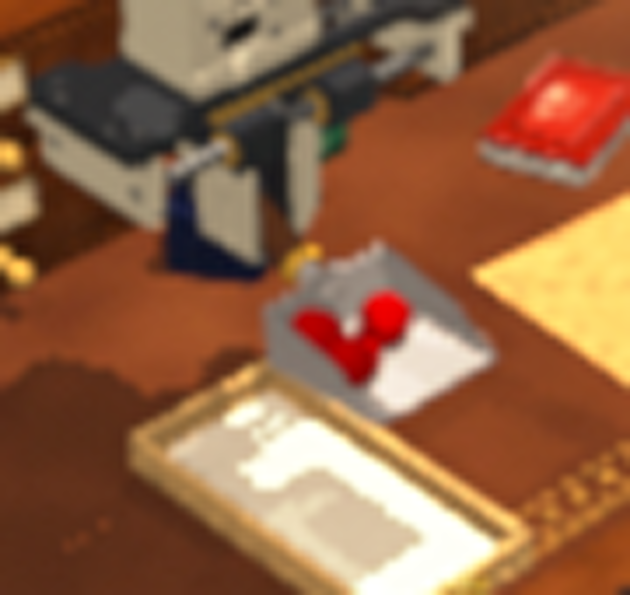

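```bash
python3 - <<'E'
from h import *
L=[(-.035,.035,0),(-.035,-.035,0),(.035,.035,.03),(.035,-.035,.03)]
for dx in (.075,.081):
 for t in (0.05,.1,.15):
  W=scooppts(L,dx=dx,tilt=t); print(dx,t,[((proj('scene',w)-[250,175])*7+3).round().astype(int).tolist() for w in W])
go(.436+.081*np.cos(np.radians(20))+.02,-.361+.081*np.sin(np.radians(20))+.007,.16,20)
E
```

```text
0.075 0.05 [[375, 432], [494, 362], [262, 308], [383, 244]]
0.075 0.1 [[378, 423], [497, 354], [263, 305], [384, 241]]
0.075 0.15 [[380, 414], [500, 345], [264, 302], [384, 237]]
0.081 0.05 [[384, 438], [504, 368], [272, 314], [392, 249]]
0.081 0.1 [[387, 428], [507, 359], [272, 310], [393, 245]]
0.081 0.15 [[389, 419], [509, 349], [273, 306], [393, 241]]
t 17.4 pos [0.545  0.0694 0.148 ] head -2.89 tilt 0.01 shift mm [  7.1 395.9 -12. ] roll -22.9 F [-0.1  0.7 -2.7] gap 0.0168
```

```bash
python3 -m handwheel '[[1,[0,0.006,-0.004],0],[1,[0,0.012,-0.004],0],[1,[0,0.018,-0.004],0],[1,[0,0.024,0],0],[1,[0,0.028,0],0]]'; python3 -m handwheel '[[1,[0,0.03,0],0],[1,[0,0.03,0],0],[1,[0,0.03,0],0],[1,[0,0.03,0],0],[1,[0,0.03,0],0]]';python3 -m handwheel '[[1,[0,0.03,0],0],[1,[0,0.026,0],0],[1,[0,0.02,0],0],[1,[0,0.012,0],0],[1,[0,0.006,0],0]]'; python3 - <<'E'
from h import *
go(.436+.101*np.cos(np.radians(20)),-.361+.101*np.sin(np.radians(20)),.16,20)
im=snap('scene19','scene')
cv2.imwrite('pics/scene19zz.png',cv2.resize(im[110:230,330:450,::-1],None,fx=5,fy=5,interpolation=cv2.INTER_CUBIC)[:600])
im=snap('top19','top')
cv2.imwrite('pics/top19zz.png',cv2.resize(im[170:270,330:450,::-1],None,fx=6,fy=6,interpolation=cv2.INTER_CUBIC)[:600])
E
```

```text
time_s: 17.82
position: [0.5403, -0.0196, 0.16]
orientation: [0.0, 1.0, -0.025, -0.0]
contact_force: [0.6, -0.2, -1.4]
finger_gap: 0.0165
time_s: 18.23
position: [0.5321, -0.1707, 0.1597]
orientation: [-0.0, 1.0, -0.026, -0.0]
contact_force: [0.1, -0.0, -1.8]
finger_gap: 0.0169
time_s: 18.65
position: [0.5274, -0.2644, 0.1596]
orientation: [-0.0, 1.0, -0.026, -0.0]
contact_force: [-0.2, 0.5, -2.4]
finger_gap: 0.0167
t 18.65 pos [ 0.5274 -0.2644  0.1596] head -3.03 tilt 0.04 shift mm [ 6.8 61.8 -0.4] roll -23.0 F [-0.2  0.5 -2.4] gap 0.0167
```

View pics/scene19.png

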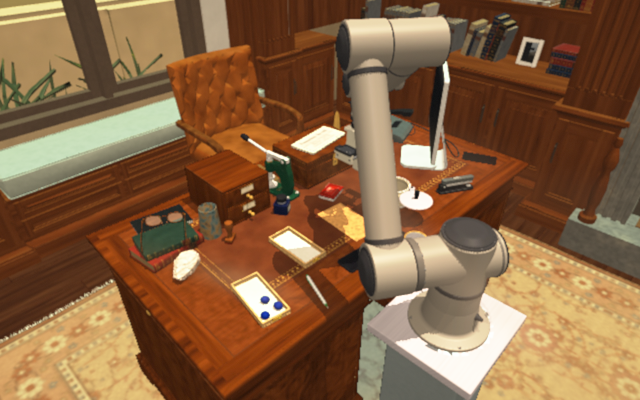

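View pics/top19zz.png

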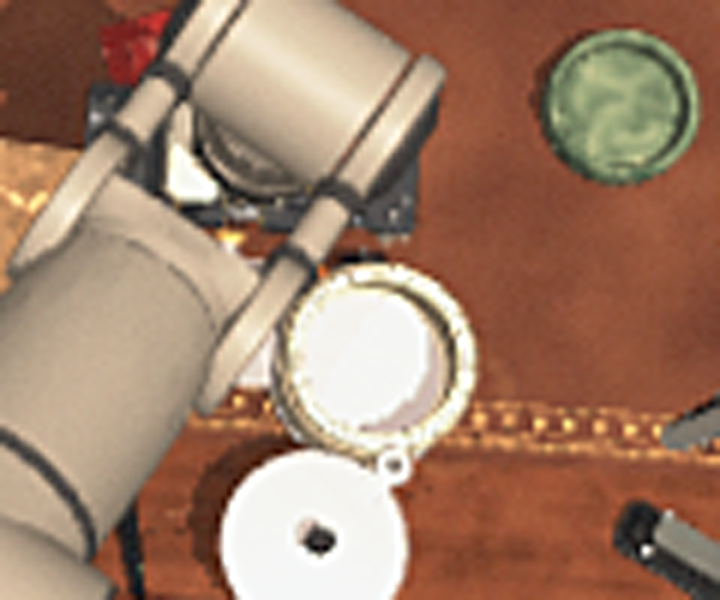

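```bash
python3 -m handwheel '[[1,[0,0,-0.005],-3],[1,[0,0,-0.003],-5],[1,[0,0,0],-7],[1,[0,0,0],-7],[1,[0,0,0],-7]]'; python3 -m handwheel '[[1,[0,0,0],-7],[1,[0,0,0],-7],[1,[0,0,0],-7],[1,[0,0,0],-7],[1,[0,0,0],-5]]';python3 -m handwheel '[[1,[0,0,0],-1],[1,[0,0,0],0],[1,[0,0,0],0]]';python3 - <<'E'
from h import *
a=np.radians(60)
go(.436+.101*np.cos(a),-.361+.101*np.sin(a),.16,60)
im=snap('scene20','scene')
cv2.imwrite('pics/scene20zz.png',cv2.resize(im[110:230,330:450,::-1],None,fx=5,fy=5,interpolation=cv2.INTER_CUBIC)[:600])
im=snap('top20','top')
cv2.imwrite('pics/top20zz.png',cv2.resize(im[170:270,330:450,::-1],None,fx=6,fy=6,interpolation=cv2.INTER_CUBIC)[:600])
E
```

```text
time_s: 19.17
position: [0.5284, -0.2604, 0.1681]
orientation: [-0.0, 0.973, 0.23, -0.0]
contact_force: [0.5, 0.4, -2.8]
finger_gap: 0.017
time_s: 19.58
position: [0.5283, -0.2603, 0.168]
orientation: [-0.001, 0.868, 0.497, -0.0]
contact_force: [0.9, -0.2, -2.2]
finger_gap: 0.0167
time_s: 19.83
position: [0.5283, -0.2613, 0.168]
orientation: [-0.0, 0.866, 0.5, -0.0]
contact_force: [-0.2, 0.3, -2.6]
finger_gap: 0.0169
t 19.8333 pos [ 0.5283 -0.2613  0.168 ] head 60.02 tilt 0.02 shift mm [-31.5 -30.1   8. ] roll 0.0 F [-0.2  0.3 -2.6] gap 0.0169
```

View pics/scene20zz.png

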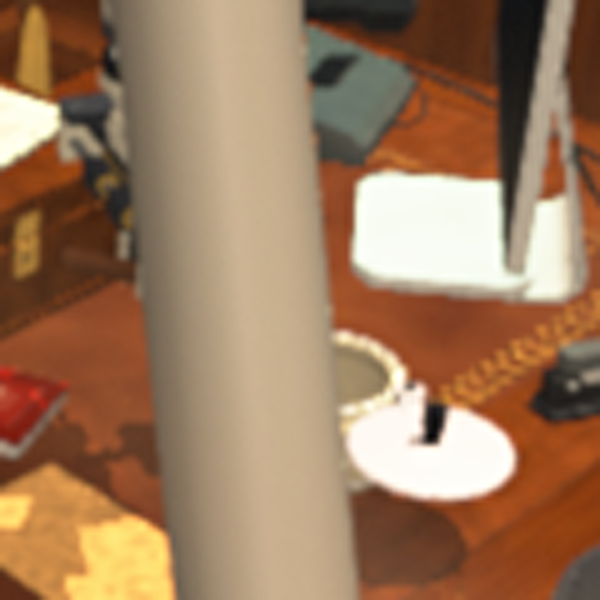

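View pics/top20zz.png

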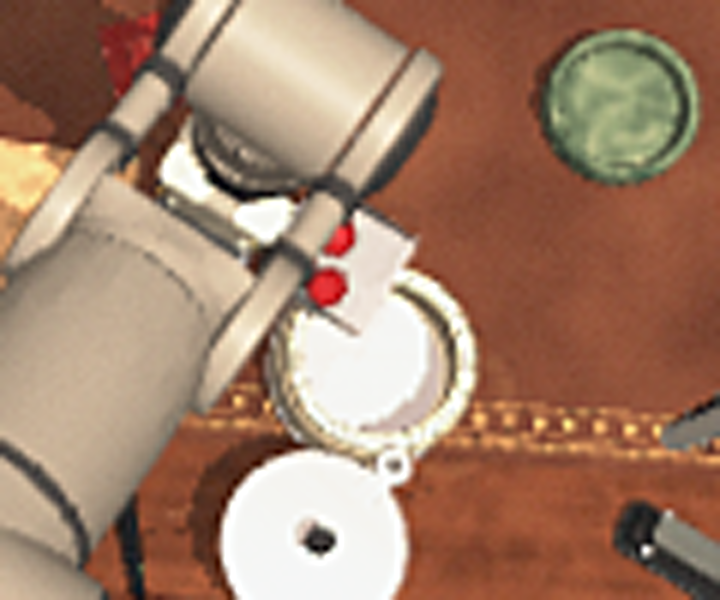

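```bash
python3 - <<'E'
from h import *
g=lambda u,v,z:cast('top',330+u/6-.42,170+v/6-.42,z)
A,B=g(355,333,.134),g(418,240,.134);m=(A+B)/2;print(A,B,m,np.linalg.norm(A-B))
o,p,R=state(); print('lip rel tcp along tool', R.T@(m-p))
print('pot ',g(370,365,.075), g(376,363,.075))
E
```

```text
[ 0.44322529 -0.34042126  0.134     ] [ 0.5007467  -0.37837531  0.134     ] [ 0.471986   -0.35939828  0.134     ] 0.0689145943231792
lip rel tcp along tool [-1.12810196e-01  7.62858113e-06  3.40404789e-02]
pot  [ 0.43150842 -0.35809346  0.075     ] [ 0.43285408 -0.3618002   0.075     ]
```

```bash
python3 - <<'E'
from h import *
go(.476,-.2891,.121,60)
E
python3 -m handwheel '[[1,[0,-0.01,0.005],0],[1,[-0.01,-0.012,0.01],0],[1,[-0.014,-0.007,0.012],0],[1,[-0.014,0,0.012],0],[1,[-0.007,0,0.006],0]]';python3 -m handwheel '[[1,[0,0,0],0],[1,[0,0,0],0]]'; python3 - <<'E'
from h import *
go(.476,-.2891,.121,60)
im=snap('top21','top')
cv2.imwrite('pics/top21zz.png',cv2.resize(im[190:270,350:430,::-1],None,fx=7,fy=7,interpolation=cv2.INTER_CUBIC)[:600])
E
```

```text
t 19.9333 pos [ 0.5283 -0.2617  0.168 ] head 60.04 tilt 0.01 shift mm [-49.9 -31.6  47. ] roll 0.0 F [ 0.1 -0.2 -2.5] gap 0.0168
time_s: 20.35
position: [0.4794, -0.2871, 0.1219]
orientation: [-0.001, 0.866, 0.5, -0.0]
contact_force: [-0.6, 0.5, -2.3]
finger_gap: 0.0165
time_s: 20.52
position: [0.4809, -0.2868, 0.1231]
orientation: [-0.0, 0.866, 0.5, 0.0]
contact_force: [0.0, -0.4, -2.0]
finger_gap: 0.0165
t 20.5167 pos [ 0.4809 -0.2868  0.1231] head 60.02 tilt 0.02 shift mm [-4.4 -3.1  2.1] roll 0.0 F [ 0.  -0.4 -2. ] gap 0.0165
```

View pics/top21zz.png

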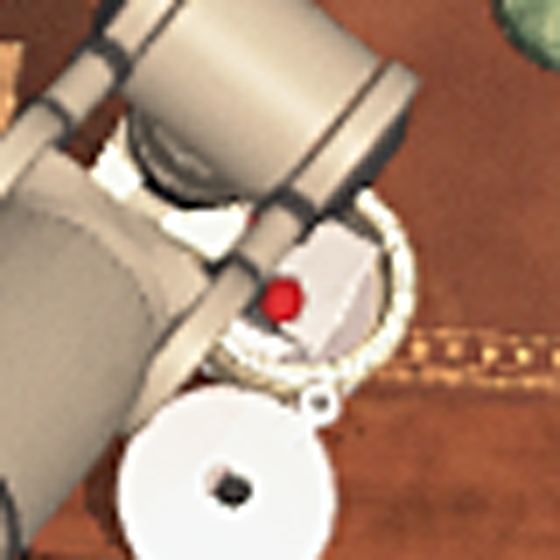

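```bash
python3 -m handwheel '[[1,[-0.004,-0.003,0.002],0],[1,[0,0,0.002],0],[1,[0,0,0],0],[1,[0,0,0],0]]'; python3 - <<'E'
from h import *
go(.476,-.2891,.118,60)
E
python3 -m handwheel '[[1,[0,0,0.0015],0],[1,[0,0,0.001],0],[1,[0,0,0],0],[1,[0,0,0],0]]'; python3 - <<'E'
from h import *
go(.476,-.2891,.118,60)
im=snap('top22','top')
cv2.imwrite('pics/top22zz.png',cv2.resize(im[190:270,350:430,::-1],None,fx=7,fy=7,interpolation=cv2.INTER_CUBIC)[:600])
E
```

```text
time_s: 20.9
position: [0.4763, -0.2884, 0.1191]
orientation: [0.0, 0.866, 0.501, 0.0]
contact_force: [-0.6, 0.2, -1.7]
finger_gap: 0.0168
t 20.9 pos [ 0.4763 -0.2884  0.1191] head 60.12 tilt 0.01 shift mm [-0.7  0.1  1.1] roll 0.1 F [-0.6  0.2 -1.7] gap 0.0168
time_s: 21.23
position: [0.4764, -0.2887, 0.1168]
orientation: [0.0, 0.866, 0.501, 0.0]
contact_force: [0.5, 1.1, 0.4]
finger_gap: 0.0167
t 21.2333 pos [ 0.4764 -0.2887  0.1168] head 60.11 tilt 0.04 shift mm [-0.6 -0.1 -1.2] roll 0.1 F [0.5 1.1 0.4] gap 0.0167
```

View pics/top22zz.png

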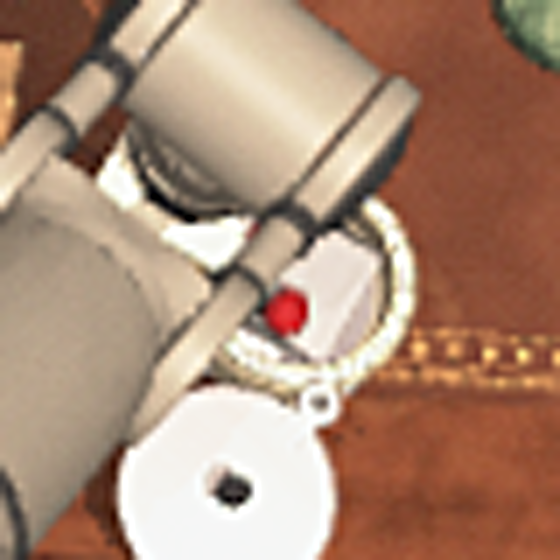

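```bash
python3 -m handwheel '[[0.5,[0,0,0],0],[0.5,[0,0,0],0],[1,[0,0,0],0],[1,[0,0,0],0]]'; python3 - <<'E'
from h import *
go(.476,-.2891,.118,60)
im=snap('top23','top')
cv2.imwrite('pics/top23zz.png',cv2.resize(im[190:270,350:430,::-1],None,fx=7,fy=7,interpolation=cv2.INTER_CUBIC)[:600])
E
```

```text
time_s: 21.62
position: [0.4761, -0.2888, 0.1166]
orientation: [0.0, 0.866, 0.501, -0.0]
contact_force: [-0.6, -0.9, -0.2]
finger_gap: 0.0168
t 21.6167 pos [ 0.4761 -0.2888  0.1166] head 60.11 tilt 0.02 shift mm [-0.3  0.  -1.4] roll 0.1 F [-0.6 -0.9 -0.2] gap 0.0168
```

View pics/top23zz.png

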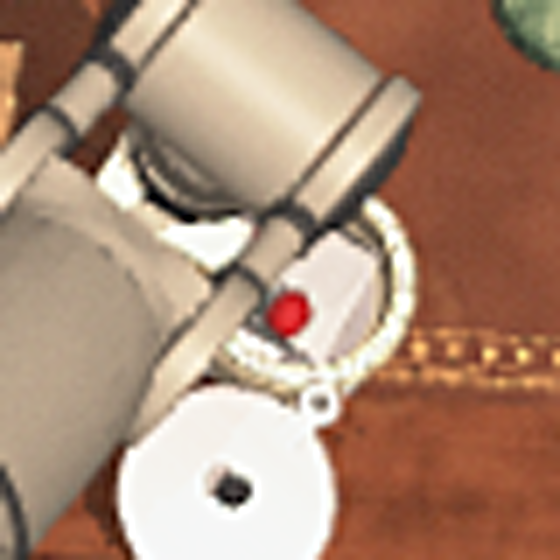

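```bash
python3 -m handwheel '[[0.5,[0,0,0],0],[0.5,[0,0,0],0],[0.5,[0,0,0],0],[1,[0,0,0],0],[1,[0,0,0],0]]'; python3 - <<'E'
from h import *
go(.476,-.2891,.118,60)
im=snap('top24','top')
cv2.imwrite('pics/top24zz.png',cv2.resize(im[190:270,350:430,::-1],None,fx=7,fy=7,interpolation=cv2.INTER_CUBIC)[:600])
E
```

```text
time_s: 22.08
position: [0.4761, -0.2887, 0.1165]
orientation: [0.0, 0.866, 0.501, -0.0]
contact_force: [-0.1, 0.0, 0.7]
finger_gap: 0.0168
t 22.0833 pos [ 0.4761 -0.2887  0.1165] head 60.11 tilt 0.01 shift mm [-0.4  0.1 -1.5] roll 0.1 F [-0.1  0.   0.7] gap 0.0168
```

View pics/top24zz.png

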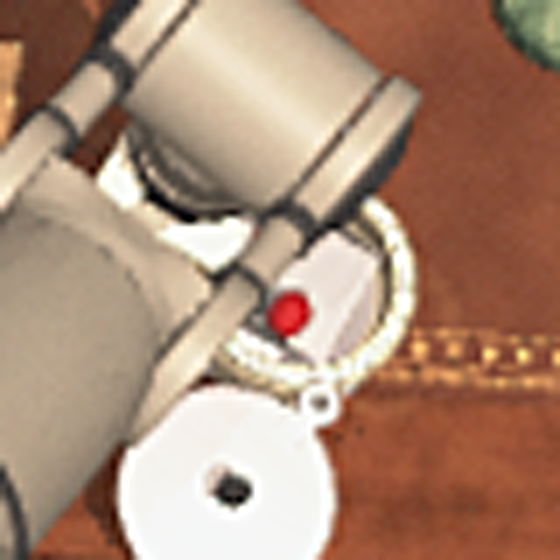

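```bash
python3 -m handwheel '[[1,[0,0,-0.002],0],[1,[0.004,0,-0.001],0],[1,[0.007,0,0],0],[1,[0.004,0,0],0],[1,[0,0,0],0]]'; python3 -m handwheel '[[1,[0,0,0.0015],0],[1,[0,0,0.001],0],[1,[0,0,0],0]]'; python3 - <<'E'
from h import *
go(.476,-.2891,.117,60)
im=snap('top25','top')
cv2.imwrite('pics/top25zz.png',cv2.resize(im[190:270,350:430,::-1],None,fx=7,fy=7,interpolation=cv2.INTER_CUBIC)[:600])
E
```

```text
time_s: 22.55
position: [0.484, -0.2745, 0.1194]
orientation: [-0.0, 0.865, 0.501, 0.0]
contact_force: [1.4, 0.9, -2.3]
finger_gap: 0.0167
time_s: 22.8
position: [0.4842, -0.275, 0.118]
orientation: [0.0, 0.865, 0.501, 0.001]
contact_force: [0.0, 5.2, 6.6]
finger_gap: 0.0164
t 22.8 pos [ 0.4842 -0.275   0.118 ] head 60.12 tilt 0.08 shift mm [-16.3  -0.    1. ] roll 0.1 F [0.  5.2 6.6] gap 0.0164
```

View pics/top25zz.png

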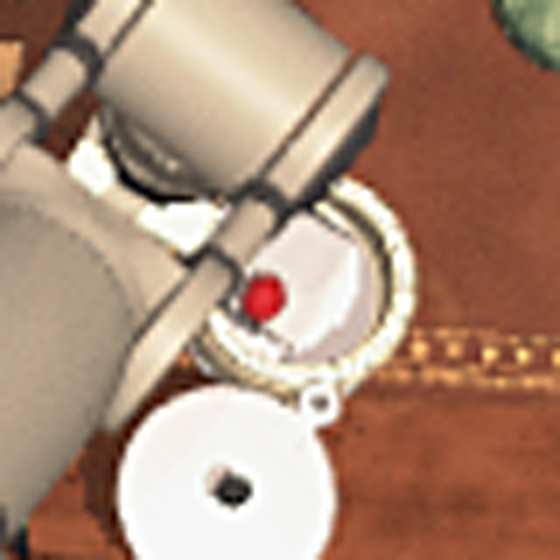

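```bash
python3 -m handwheel '[[1,[0,0,-0.001],0],[0.5,[0,0,0],0],[0.5,[0,0,0],0],[0.45,[0,0,0],0]]'; python3 - <<'E'
from h import *
go(.476,-.2891,.117,60)
im=snap('top26','top')
cv2.imwrite('pics/top26zz.png',cv2.resize(im[190:270,350:430,::-1],None,fx=7,fy=7,interpolation=cv2.INTER_CUBIC)[:600])
E
```

```text
time_s: 23.18
position: [0.4835, -0.276, 0.118]
orientation: [0.0, 0.866, 0.501, -0.0]
contact_force: [-0.2, -0.1, -0.5]
finger_gap: 0.0247
t 23.1833 pos [ 0.4835 -0.276   0.118 ] head 60.1 tilt 0.03 shift mm [-15.1  -0.    1. ] roll 0.1 F [-0.2 -0.1 -0.5] gap 0.0247
```

View pics/top26zz.png

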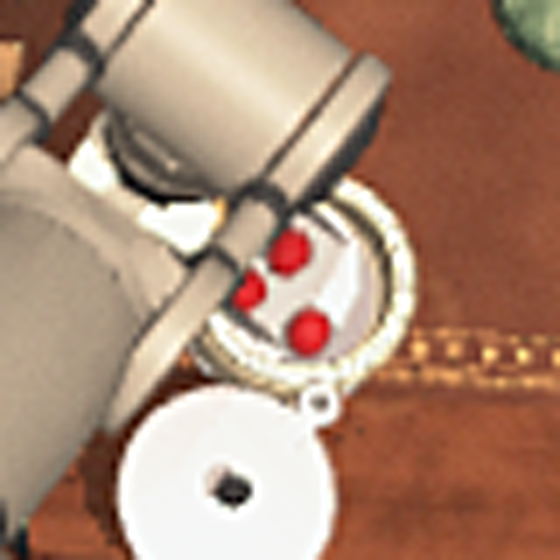

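```bash
python3 -m handwheel '[[0.45,[0,0,0],0],[0.45,[0,0,0],0],[0.45,[0,0,0],0]]'; python3 - <<'E'
from h import *
im=snap('top27','top')
cv2.imwrite('pics/top27zz.png',cv2.resize(im[190:270,350:430,::-1],None,fx=7,fy=7,interpolation=cv2.INTER_CUBIC)[:600])
E
```

```text
time_s: 23.48
position: [0.4835, -0.2757, 0.1179]
orientation: [-0.0, 0.866, 0.501, -0.0]
contact_force: [-0.4, -0.4, -0.1]
finger_gap: 0.0252
```

View pics/top27zz.png

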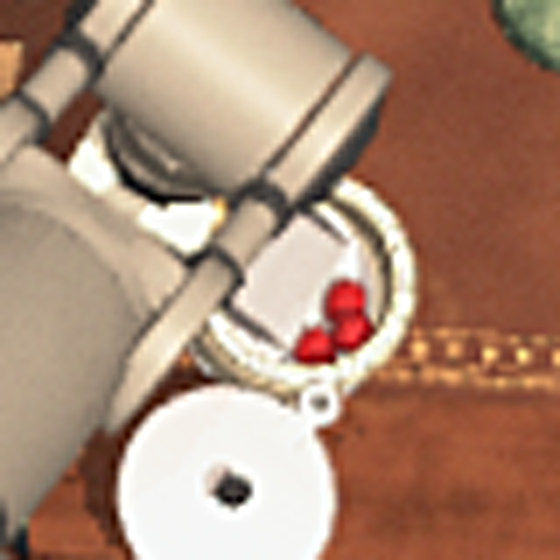

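```bash
python3 -m handwheel '[[1,[0,0,0],0],[1,[0,0,0],0],[1,[0,0,0],0]]';python3 -m handwheel '[[1,[0,0,-0.004],0],[1,[0,0,-0.01],0],[1,[0,0,-0.015],0],[1,[0,0,-0.02],0],[1,[0,0,-0.02],0]]'; python3 -m handwheel '[[1,[0,0,-0.01],0],[1,[0,0,0],0]]';python3 - <<'E'
from h import *
go(.476,-.2891,.117,60)
im=snap('top28','top')
cv2.imwrite('pics/top28zz.png',cv2.resize(im[190:270,350:430,::-1],None,fx=7,fy=7,interpolation=cv2.INTER_CUBIC)[:600])
snap('scene28','scene')
E
```

```text
time_s: 23.78
position: [0.4836, -0.2758, 0.118]
orientation: [0.0, 0.866, 0.501, -0.0]
contact_force: [0.3, -1.0, 0.7]
finger_gap: 0.0166
time_s: 24.2
position: [0.4833, -0.2754, 0.1881]
orientation: [-0.0, 0.866, 0.501, -0.0]
contact_force: [-0.4, -0.6, -1.8]
finger_gap: 0.0169
time_s: 24.37
position: [0.4846, -0.2764, 0.2]
orientation: [0.003, 0.866, 0.501, 0.001]
contact_force: [0.2, -0.2, -1.1]
finger_gap: 0.0166
t 24.3667 pos [ 0.4846 -0.2764  0.2   ] head 60.11 tilt 0.31 shift mm [-15.3  -1.6  83. ] roll 0.1 F [ 0.2 -0.2 -1.1] gap 0.0166
```

View pics/top28zz.png

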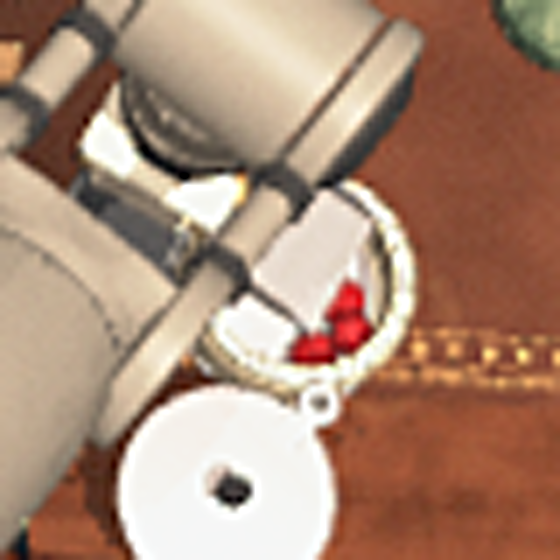

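View pics/scene28.png

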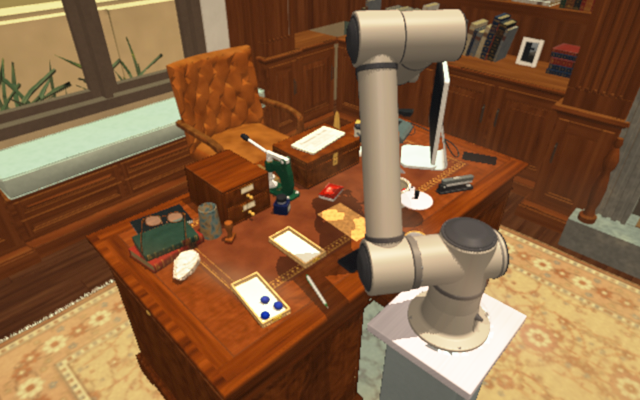

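```bash
python3 -m handwheel '[[1,[0.02,0,0],0],[1,[0.03,0,0],4],[1,[0.03,0,0],7],[1,[0.02,0,0],7],[1,[0.0,0,0],7]]';python3 -m handwheel '[[1,[0.0,0,0],7],[1,[0,0,0],7],[1,[0,0,0],7],[1,[0,0,0],7],[1,[0.0,0,0],7]]'; python3 -m handwheel '[[1,[0,0,0],6],[1,[0,0,0],0],[1,[0,0,0],0]]';python3 - <<'E'
from h import *
go(.53,-.159,.117,-6)
im=snap('scene29','scene')
cv2.imwrite('pics/scene29zz.png',cv2.resize(im[120:270,280:430,::-1],None,fx=4,fy=4,interpolation=cv2.INTER_CUBIC)[:600])
im=snap('top29','top')
cv2.imwrite('pics/top29zz.png',cv2.resize(im[170:270,310:430,::-1],None,fx=6,fy=6,interpolation=cv2.INTER_CUBIC)[:600])
E
```

```text
time_s: 24.88
position: [0.5396, -0.1888, 0.1953]
orientation: [-0.001, 0.954, 0.3, -0.0]
contact_force: [-0.0, -0.3, -2.3]
finger_gap: 0.0166
time_s: 25.3
position: [0.5377, -0.1919, 0.1952]
orientation: [-0.001, 1.0, -0.002, -0.001]
contact_force: [0.8, 0.5, -1.7]
finger_gap: 0.0168
time_s: 25.55
position: [0.5378, -0.1921, 0.1958]
orientation: [-0.0, 0.999, -0.05, -0.001]
contact_force: [0.0, -1.3, -1.4]
finger_gap: 0.0167
t 25.55 pos [ 0.5378 -0.1921  0.1958] head -5.71 tilt 0.13 shift mm [-10.9 -32.1  78.8] roll 0.3 F [ 0.  -1.3 -1.4] gap 0.0167
```

View pics/scene29zz.png

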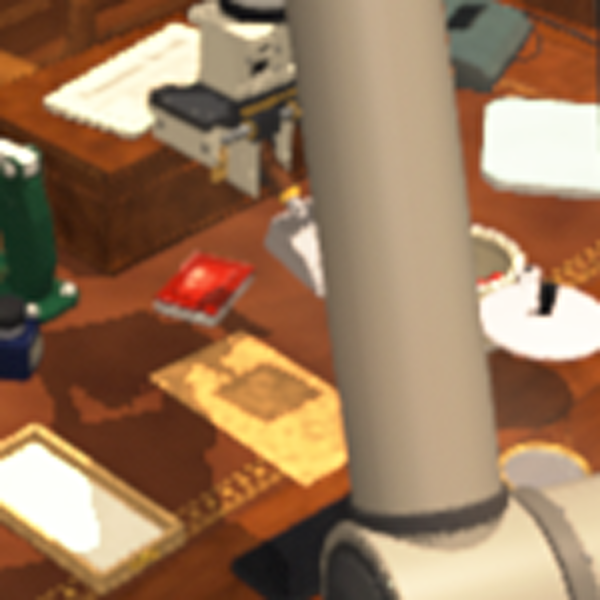

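View pics/top29zz.png

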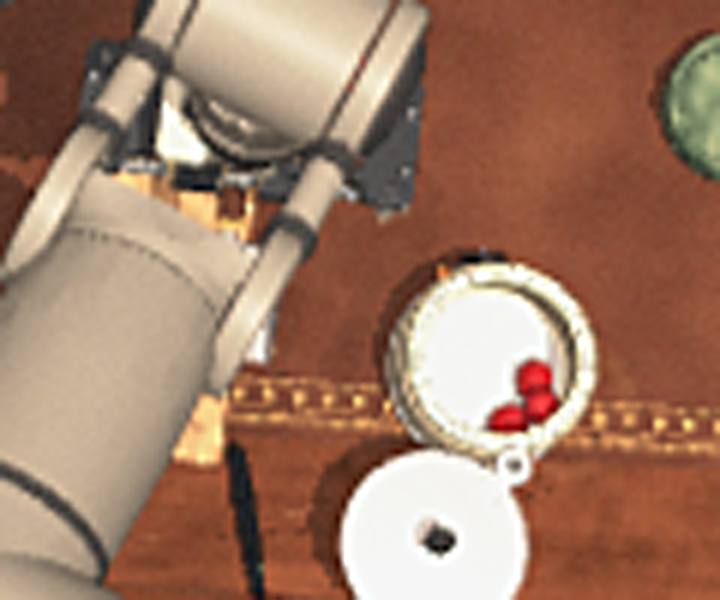

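```bash
python3 -m handwheel '[[1,[-0.005,-0.015,0.01],0],[1,[-0.006,-0.017,0.02],0],[1,[0,0,0.025],0],[1,[0,0,0.02],0],[1,[0,0,0.015],0]]';python3 -m handwheel '[[1,[0,0,0],0],[1,[0,0,0],0]]';python3 - <<'E'
from h import *
go(.53,-.159,.09,-6)
im=snap('scene30','scene')
cv2.imwrite('pics/scene30zz.png',cv2.resize(im[150:270,280:400,::-1],None,fx=5,fy=5,interpolation=cv2.INTER_CUBIC)[:600])
E
```

```text
time_s: 26.07
position: [0.5299, -0.1586, 0.1052]
orientation: [-0.0, 0.999, -0.05, -0.001]
contact_force: [0.4, -0.6, -1.8]
finger_gap: 0.0167
time_s: 26.23
position: [0.5303, -0.1592, 0.1065]
orientation: [-0.0, 0.999, -0.051, -0.001]
contact_force: [0.4, 0.5, -2.2]
finger_gap: 0.0164
t 26.2333 pos [ 0.5303 -0.1592  0.1065] head -5.82 tilt 0.1 shift mm [-0.3 -0.2 16.5] roll 0.2 F [ 0.4  0.5 -2.2] gap 0.0164
```

View pics/scene30zz.png

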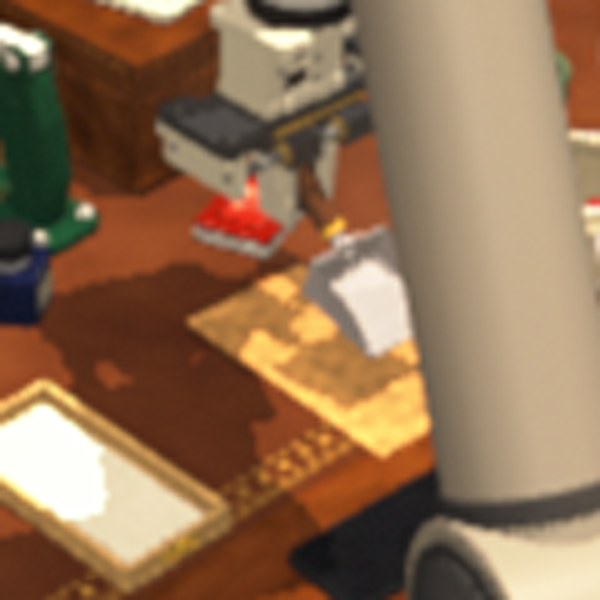

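```bash
python3 -m handwheel '[[1,[0,0,0.008],0],[1,[0,0,0.008],0],[1,[0,0,0.006],0],[1,[0,0,0],0],[1,[0,0,0],0]]';python3 - <<'E'
from h import *
go(.53,-.159,.06,-6)
E
```

```text
time_s: 26.7
position: [0.5304, -0.1593, 0.0846]
orientation: [-0.0, 0.999, -0.051, -0.0]
contact_force: [-0.4, -0.3, -1.4]
finger_gap: 0.0164
t 26.7 pos [ 0.5304 -0.1593  0.0846] head -5.89 tilt 0.05 shift mm [-0.4 -0.2 24.6] roll 0.1 F [-0.4 -0.3 -1.4] gap 0.0164
```

```bash
python3 -m handwheel '[[1,[0.002,0,0.004],0],[1,[0.003,0,0.004],0],[1,[0.003,0,0.004],0],[1,[0.003,0,0.004],0],[1,[0,0,0],0]]';python3 - <<'E'
from h import *
go(.53,-.159,.052,-6)
im=snap('scene31','scene')
cv2.imwrite('pics/scene31zz.png',cv2.resize(im[150:270,280:400,::-1],None,fx=5,fy=5,interpolation=cv2.INTER_CUBIC)[:600])
E
```

```text
time_s: 27.12
position: [0.5419, -0.1604, 0.0681]
orientation: [-0.0, 0.999, -0.051, -0.0]
contact_force: [-0.1, -0.2, -1.5]
finger_gap: 0.0167
t 27.1167 pos [ 0.5419 -0.1604  0.0681] head -5.89 tilt 0.04 shift mm [-12.   -0.2  16.1] roll 0.1 F [-0.1 -0.2 -1.5] gap 0.0167
```

View pics/scene31zz.png

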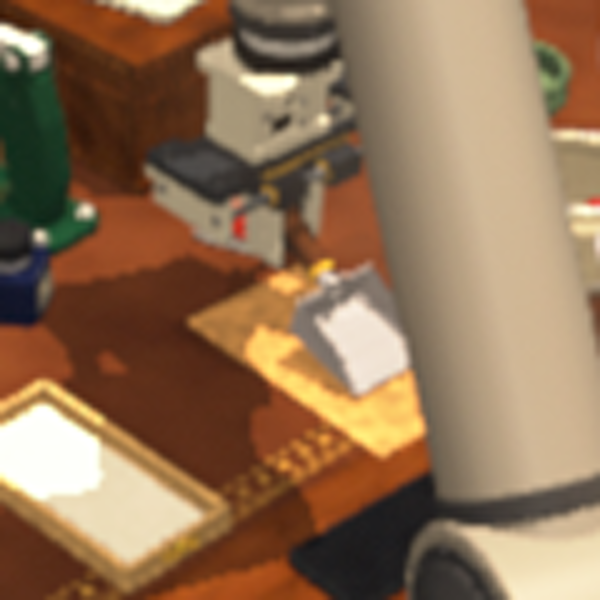

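```bash
python3 -m handwheel '[[1,[0.001,0,0.004],0],[1,[0.001,0,0.004],0],[1,[0,0,0],0],[1,[0,0,0],0]]';python3 -m handwheel '[[1,[0.002,0,0.004],0],[1,[0.002,0,0.004],0],[1,[0,0,0],0],[1,[0,0,0],0]]';python3 - <<'E'
from h import *
go(.53,-.159,.052,-6)
im=snap('scene32','scene')
cv2.imwrite('pics/scene32zz.png',cv2.resize(im[150:270,280:400,::-1],None,fx=5,fy=5,interpolation=cv2.INTER_CUBIC)[:600])
E
```

```text
time_s: 27.5
position: [0.5441, -0.1609, 0.0614]
orientation: [0.0, 0.999, -0.051, 0.001]
contact_force: [1.9, -0.1, 2.6]
finger_gap: 0.0164
time_s: 27.83
position: [0.5479, -0.1612, 0.0529]
orientation: [0.0, 0.999, -0.051, 0.0]
contact_force: [2.4, -0.5, 3.2]
finger_gap: 0.0169
t 27.8333 pos [ 0.5479 -0.1612  0.0529] head -5.89 tilt 0.03 shift mm [-18.   -0.4   0.9] roll 0.1 F [ 2.4 -0.5  3.2] gap 0.0169
```

View pics/scene32zz.png

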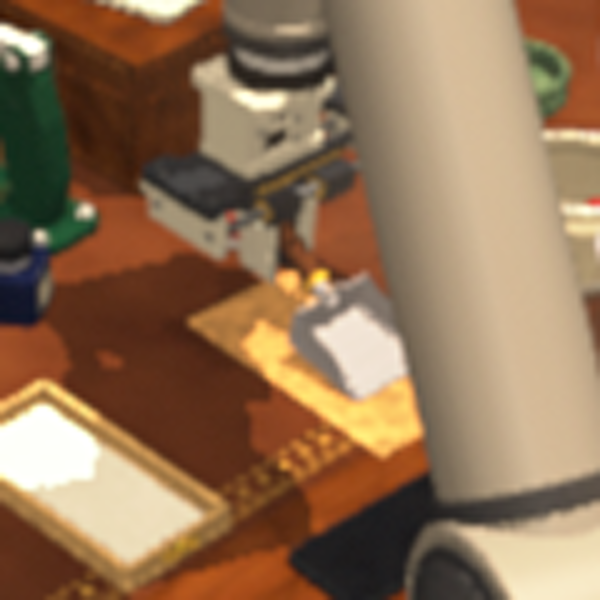

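```bash
python3 -m handwheel '[[1,[0.001,0,0.004],0],[1,[0.001,0,0.004],0],[1,[0,0,0],0],[1,[0,0,0],0]]';python3 -m handwheel '[[1,[0,0,0.003],0],[1,[0,0,0.002],0],[1,[0,0,0],0],[1,[0,0,0],0]]';python3 - <<'E'
from h import *
go(.53,-.159,.052,-6)
im=snap('scene33','scene')
cv2.imwrite('pics/scene33zz.png',cv2.resize(im[150:270,280:400,::-1],None,fx=5,fy=5,interpolation=cv2.INTER_CUBIC)[:600])
E
```

```text
time_s: 28.22
position: [0.5491, -0.1611, 0.0445]
orientation: [-0.0, 0.999, -0.051, -0.001]
contact_force: [1.4, 0.5, 1.6]
finger_gap: 0.0169
time_s: 28.55
position: [0.5492, -0.1612, 0.0397]
orientation: [-0.0, 0.999, -0.051, -0.0]
contact_force: [2.9, -0.8, 2.1]
finger_gap: 0.0168
t 28.55 pos [ 0.5492 -0.1612  0.0397] head -5.9 tilt 0.06 shift mm [-19.3  -0.2 -12.3] roll 0.1 F [ 2.9 -0.8  2.1] gap 0.0168
```

View pics/scene33zz.png

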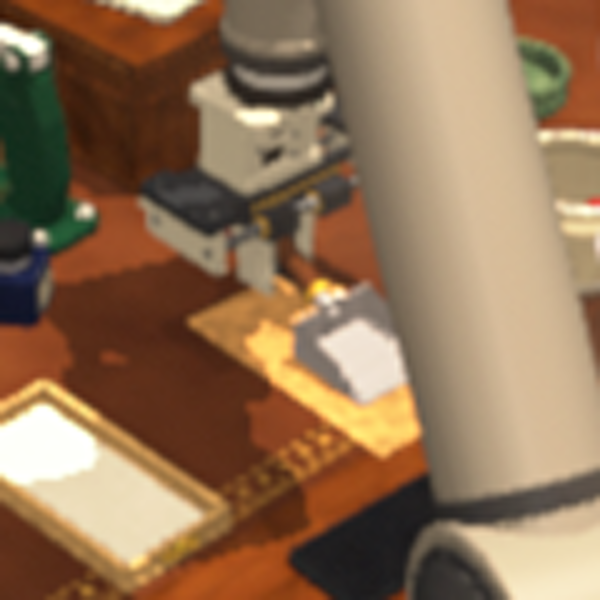

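```bash
python3 -m handwheel '[[0.3,[0,0,0],0],[0.2,[0,0,0],0],[0.2,[0,0,0],0],[0.2,[0,0,0],0],[0.2,[0,0,-0.01],0]]';python3 -m handwheel '[[0.2,[0,0,-0.03],0],[0.2,[0,0,-0.035],0],[0.2,[0,0,-0.035],0],[0.2,[0,0,-0.035],0],[0.2,[0,0,0],0]]';python3 -m handwheel '[[0.2,[0,0.04,0],0],[0.2,[0,0.04,0],0],[0.2,[0,0.04,0],0],[0.2,[0,0.03,0],0],[0.2,[0,0,0],0]]';python3 - <<'E'
from h import *
go(.319,-.322,.16,-6)
im=snap('scene34','scene')
cv2.imwrite('pics/scene34zz.png',cv2.resize(im[150:270,280:400,::-1],None,fx=5,fy=5,interpolation=cv2.INTER_CUBIC)[:600])
im=snap('top34','top')
cv2.imwrite('pics/top34zz.png',cv2.resize(im[170:270,310:430,::-1],None,fx=6,fy=6,interpolation=cv2.INTER_CUBIC)[:600])
E
```

```text
time_s: 29.02
position: [0.5482, -0.1607, 0.0485]
orientation: [-0.001, 0.999, -0.051, -0.002]
contact_force: [0.0, 1.3, 0.4]
finger_gap: 0.0363
time_s: 29.43
position: [0.5527, -0.1626, 0.1933]
orientation: [0.002, 0.999, -0.051, 0.006]
contact_force: [1.5, -0.1, 1.2]
finger_gap: 0.0366
time_s: 29.85
position: [0.5329, -0.3162, 0.1853]
orientation: [0.001, 0.999, -0.054, 0.0]
contact_force: [-0.9, 1.1, -0.2]
finger_gap: 0.037
t 29.85 pos [ 0.5329 -0.3162  0.1853] head -6.18 tilt 0.17 shift mm [-212.1   28.7   25.2] roll -0.2 F [-0.9  1.1 -0.2] gap 0.037
```

View pics/scene34zz.png

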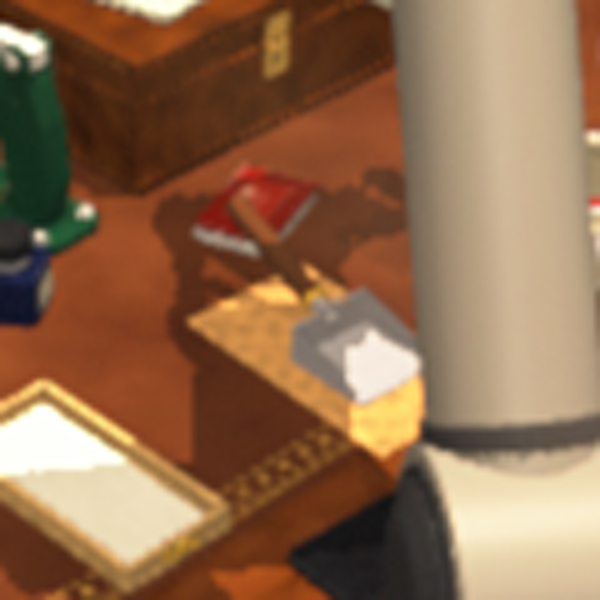

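View pics/top34zz.png

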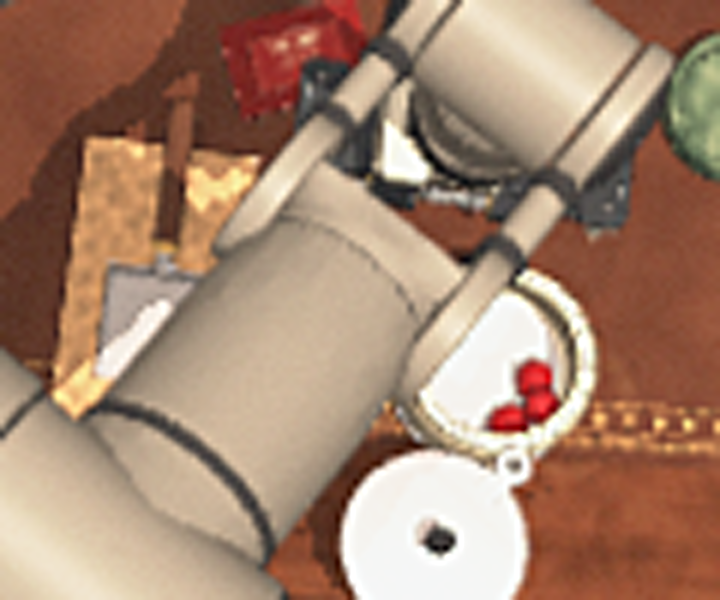

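```bash
python3 -m handwheel '[[0,[-0.035,0,0],-7],[0,[-0.035,0,0],-7],[0,[-0.035,0,0],-7],[0,[-0.035,0.0,0],-7],[0,[0,0,0],-7]]';python3 -m handwheel '[[0,[0,0,0],-7],[0,[0,0,0],-7],[0,[0,0,0],-7],[0,[0,0,0],-7],[0,[0,0,0],-3]]';python3 -m handwheel '[[0,[0,0,0],0],[0,[0,0,0],0]]';python3 - <<'E'
from h import *
go(.3215,-.3189,.108,60)
E
```

```text
time_s: 30.37
position: [0.3917, -0.3205, 0.1854]
orientation: [-0.001, 0.967, 0.254, -0.001]
contact_force: [1.4, -0.0, -0.5]
finger_gap: 0.0459
time_s: 30.78
position: [0.3963, -0.3201, 0.1855]
orientation: [0.0, 0.864, 0.504, 0.0]
contact_force: [0.6, -0.2, -0.6]
finger_gap: 0.046
time_s: 30.95
position: [0.3963, -0.3205, 0.1854]
orientation: [0.0, 0.866, 0.501, 0.0]
contact_force: [0.6, 0.1, 0.2]
finger_gap: 0.0457
t 30.95 pos [ 0.3963 -0.3205  0.1854] head 60.07 tilt 0.02 shift mm [-35.9 -65.6  77.3] roll 0.1 F [0.6 0.1 0.2] gap 0.0457
```

```bash
python3 -m handwheel '[[0,[-0.018,-0.033,0],0],[0,[-0.018,-0.0325,0],0],[0,[0,0,0.01],0],[0,[0,0,0.01],0],[0,[0,0,0],0]]';python3 - <<'E'
from h import *
go(.3215,-.3189,.108,60)
E
```

```text
time_s: 31.37
position: [0.3204, -0.3191, 0.1641]
orientation: [-0.001, 0.866, 0.5, -0.0]
contact_force: [-0.4, 0.3, -0.8]
finger_gap: 0.0457
t 31.3667 pos [ 0.3204 -0.3191  0.1641] head 59.98 tilt 0.13 shift mm [ 0.7  1.  56.1] roll -0.0 F [-0.4  0.3 -0.8] gap 0.0457
```

```bash
python3 -m handwheel '[[0,[0.001,0.001,0.02],0],[0,[0,0,0.02],0],[0,[0,0,0.015],0],[0,[0,0,0],0],[1,[0,0,0],0]]';python3 -m handwheel '[[1,[0,0,0],0],[1,[0,0,0],0],[1,[0,0,0],0],[1,[0,0,0],0],[1,[0,0,0],0]]';python3 - <<'E'
from h import *
go(.3215,-.3189,.108,60)
p=state()[1]; d=p[:2]-np.array([.3697,-.371]); print(np.hypot(*d),np.degrees(np.arctan2(d[1],d[0])))
E
```

```text
time_s: 31.78
position: [0.3228, -0.3194, 0.1101]
orientation: [-0.001, 0.866, 0.501, -0.0]
contact_force: [-0.3, -0.6, 0.8]
finger_gap: 0.0428
time_s: 32.2
position: [0.3229, -0.3202, 0.1107]
orientation: [0.001, 0.866, 0.501, 0.0]
contact_force: [0.5, 1.0, 3.7]
finger_gap: 0.0163
t 32.2 pos [ 0.3229 -0.3202  0.1107] head 60.1 tilt 0.1 shift mm [ 0.4 -1.9  2.7] roll 0.1 F [0.5 1.  3.7] gap 0.0163
0.06901843481910704 132.6513639958608
```

```bash
for i in 1; do :; done; python3 -m handwheel '[[1,[0.0078,0.003,0],7],[1,[0.0078,0.003,0],7],[1,[0.0078,0.003,0],7],[1,[0.0078,0.003,0],7],[1,[0.0078,0.003,0],7]]';cat > lid.py <<'E'
from h import *
o,p,R=state(); d=p[:2]-np.array([.3697,-.371]); h=np.degrees(np.arctan2(R[1,0],R[0,0]));f=np.degrees(np.arctan2(d[1],d[0]))
print(p.round(4),'r',np.hypot(*d),'phi',f,'head',h,'rel',h-f,'F',o['contact_force'],o['finger_gap'])
E
python3 lid.py
```

```text
time_s: 32.62
position: [0.3601, -0.3021, 0.1107]
orientation: [0.0, 0.977, 0.214, -0.0]
contact_force: [-1.7, 1.1, 5.5]
finger_gap: 0.0165
[ 0.3601 -0.3021  0.1107] r 0.0696094876737626 phi 97.94940493110393 head 24.761897726937363 rel -73.18750720416656 F [-1.66145499  1.10815797  5.46826068] 0.016487471945088147
```

```bash
python3 -m handwheel '[[1,[0.0078,0.0031,0],7],[1,[0.0078,0.0031,0],7],[1,[0.0078,0.0031,0],7],[1,[0.0078,0.0031,0],7],[1,[0.0078,0.0031,0],7]]'; python3 lid.py;  python3 -m handwheel '[[1,[0.0078,0.0031,0],7],[1,[0.0078,0.0031,0],7],[1,[0.0078,0.0031,0],7],[1,[0.0078,0.0031,0],7],[1,[0,0,0],0]]'; python3 lid.py
```

```text
time_s: 33.03
position: [0.4011, -0.3087, 0.1107]
orientation: [-0.001, 0.996, -0.089, 0.0]
contact_force: [0.2, 5.2, 7.6]
finger_gap: 0.0164
[ 0.4011 -0.3087  0.1107] r 0.06976262749319007 phi 63.26508944151969 head -10.242904463056348 rel -73.50799390457604 F [0.24084315 5.15278679 7.57083472] 0.01640550329513089
time_s: 33.45
position: [0.4273, -0.332, 0.1107]
orientation: [-0.001, 0.945, -0.328, 0.002]
contact_force: [5.6, 7.8, 5.8]
finger_gap: 0.0161
[ 0.4273 -0.332   0.1107] r 0.0695577532376178 phi 34.05810834069089 head -38.32585998286316 rel -72.38396832355406 F [5.55970701 7.80178131 5.7837464 ] 0.016054740549768944
```

```bash
python3 -m handwheel '[[1,[0.0078,0.003,0],7],[1,[0.0078,0.003,0],7],[1,[0.0078,0.003,0],7],[1,[0,0,0],0]]'; python3 lid.py;  python3 -m handwheel '[[1,[0.0039,0.0015,0],3.5],[1,[0.002,0.0007,0],2],[1,[0,0,0],0]]'; python3 lid.py
```

```text
time_s: 33.78
position: [0.4372, -0.3555, 0.1108]
orientation: [-0.001, 0.869, -0.495, 0.002]
contact_force: [6.0, 4.0, 3.9]
finger_gap: 0.0163
[ 0.4372 -0.3555  0.1108] r 0.06929578961546357 phi 12.935282018941177 head -59.336079682551286 rel -72.27136170149247 F [6.01268951 3.97527835 3.89913553] 0.01628035493708795
time_s: 34.03
position: [0.4382, -0.3611, 0.1108]
orientation: [-0.001, 0.845, -0.534, 0.002]
contact_force: [5.9, 2.1, 3.1]
finger_gap: 0.0165
[ 0.4382 -0.3611  0.1108] r 0.0692001547655656 phi 8.200617793136983 head -64.5561927141553 rel -72.75681050729229 F [5.87962475 2.09131946 3.12455834] 0.016452551795559378
```

```bash
python3 -m handwheel '[[1,[0.0019,0.0006,0],1.5],[1,[0,0,0],0],[1,[0,0,0],0]]'; python3 lid.py;  python3 -m handwheel '[[1,[0.0019,0.0006,0],1.5],[1,[0,0,0],0],[1,[0,0,0],0]]'; python3 lid.py
```

```text
time_s: 34.28
position: [0.4384, -0.3629, 0.1108]
orientation: [-0.001, 0.839, -0.544, 0.002]
contact_force: [6.1, 3.8, 2.8]
finger_gap: 0.0165
[ 0.4384 -0.3629  0.1108] r 0.06917246822252297 phi 6.720801608768511 head -65.94654478148446 rel -72.66734639025297 F [6.11825261 3.78493282 2.77235145] 0.016496732531987503
time_s: 34.53
position: [0.4386, -0.3648, 0.1108]
orientation: [-0.001, 0.832, -0.555, 0.002]
contact_force: [6.6, 4.1, 2.6]
finger_gap: 0.0159
[ 0.4386 -0.3648  0.1108] r 0.06917227093015323 phi 5.141592960458592 head -67.4422295852247 rel -72.58382254568329 F [6.58747939 4.06796713 2.55944148] 0.01593903668847935
```

```bash
python3 -m handwheel '[[1,[0.0025,0.0008,0],2],[1,[0,0,0],0],[1,[0,0,0],0]]'; python3 lid.py;  python3 -m handwheel '[[1,[0.0025,0.0008,0],2],[1,[0,0,0],0],[1,[0,0,0],0]]'; python3 lid.py
```

```text
time_s: 34.78
position: [0.4386, -0.3661, 0.1107]
orientation: [-0.002, 0.822, -0.569, 0.0]
contact_force: [7.2, 7.0, 5.7]
finger_gap: 0.0165
[ 0.4386 -0.3661  0.1107] r 0.06909328893817102 phi 4.035280074006324 head -69.4270719726723 rel -73.46235204667862 F [7.24111681 7.01347617 5.6609075 ] 0.016463339346591145
time_s: 35.03
position: [0.4386, -0.3664, 0.1107]
orientation: [-0.003, 0.812, -0.583, -0.001]
contact_force: [6.2, 16.0, 9.1]
finger_gap: 0.0161
[ 0.4386 -0.3664  0.1107] r 0.06903135204073989 phi 3.8535140237847263 head -71.38265530812393 rel -75.23616933190866 F [ 6.19827105 15.97402942  9.05891374] 0.016110327817592106
```

```bash
python3 -m handwheel '[[0.2,[0,0,0],0],[0.2,[0,0,0],0],[0.2,[0,0,0],0],[0.2,[0,0,0],0],[0.2,[0,0,-0.02],0]]';python3 -m handwheel '[[0.2,[0,0,-0.03],0],[0.2,[0,0,-0.03],0],[0.2,[0,0,-0.02],0],[0.2,[0.03,-0.03,0],0],[0.2,[0.03,-0.03,0],0]]'; python3 -m handwheel '[[0.2,[0.02,-0.04,0],0],[0.2,[0.02,-0.04,0],0],[0.2,[0,-0.04,0],0],[0.2,[0,-0.03,0],0],[0.2,[0,0,0],0]]';python3 - <<'E'
from h import *
print(state()[1])
im=snap('scene40','scene')
im=snap('top40','top')
cv2.imwrite('pics/top40zz.png',cv2.resize(im[170:270,310:430,::-1],None,fx=6,fy=6,interpolation=cv2.INTER_CUBIC)[:600])
E
```

```text
time_s: 35.45
position: [0.4355, -0.3692, 0.1268]
orientation: [-0.001, 0.812, -0.584, -0.004]
contact_force: [0.6, -0.6, -1.0]
finger_gap: 0.0367
time_s: 35.87
position: [0.5119, -0.4085, 0.2131]
orientation: [0.001, 0.812, -0.584, 0.002]
contact_force: [1.3, -0.7, 0.3]
finger_gap: 0.0367
time_s: 36.28
position: [0.6653, -0.3934, 0.2071]
orientation: [-0.001, 0.813, -0.582, -0.001]
contact_force: [0.8, -0.6, 0.3]
finger_gap: 0.0369
[ 0.66534201 -0.39335222  0.20711803]
```

View pics/top40.png

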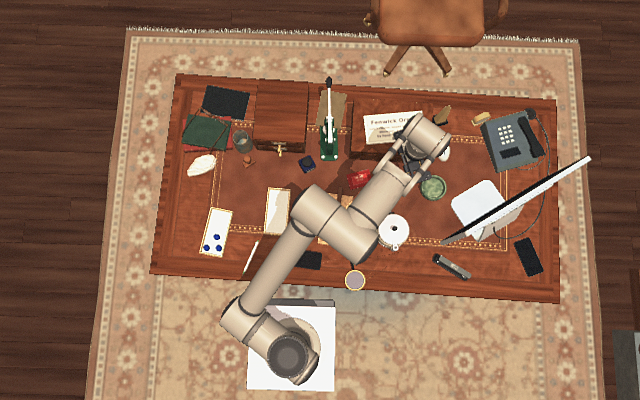

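View pics/top40zz.png

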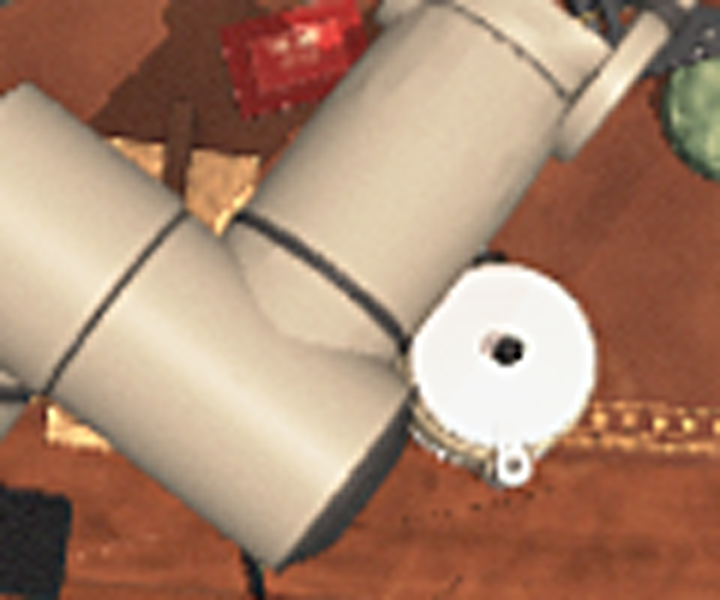

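View pics/scene40.png

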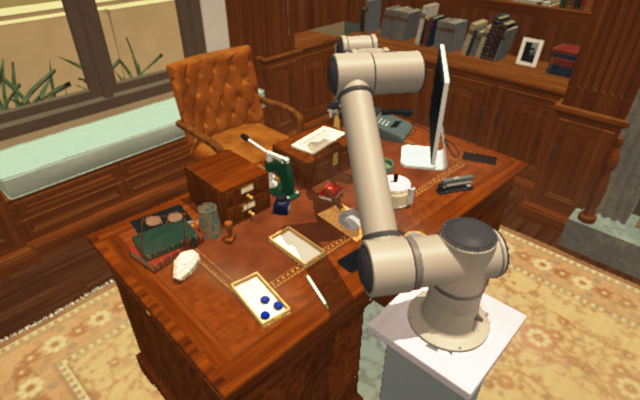

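```bash
python3 - <<'E'
from h import *
im=camera('top'); sub=im[205:260,370:420].astype(int)
g=lambda u,v,z:cast('top',310+u/6-.42,170+v/6-.42,z)[:2]
k=g(510,350,.117);P=g(513,466,.086);l=g(504,356,.086)
for q in (k,l): d=q-P; print(q,P,np.hypot(*d),np.degrees(np.arctan2(d[1],d[0])))
# rim outer circle in open-lid picture (z=.075), from bright mask points on its far/right side
t=cv2.imread('pics/top29.png')[170:270,310:430]; t=cv2.resize(t,None,fx=6,fy=6,interpolation=cv2.INTER_CUBIC)
gr=t.min(2); pts=[]
for a in np.radians(np.arange(-100,50,5)):
    for r in range(130,60,-1):
        u,v=494+r*np.cos(a),358+r*np.sin(a)
        if gr[int(v),int(u)]>120: pts.append(g(u,v,.075));break
pts=np.array(pts)
from scipy.optimize import least_squares
s=least_squares(lambda c:np.hypot(*(pts-c[:2]).T)-c[2],[.435,-.362,.062],loss='soft_l1',f_scale=.001);c=s.x
d=c[:2]-P;print('rim',c,np.hypot(*d),np.degrees(np.arctan2(d[1],d[0])),'n',len(pts))
E
```

```text
[ 0.43576403 -0.36400577] [ 0.36865755 -0.37050258] 0.06742024027418708 5.5297687509410824
[ 0.43594511 -0.36507794] [ 0.36865755 -0.37050258] 0.06750587288519125 4.6091451631561355
rim [ 0.43498826 -0.36401791  0.05975726] 0.0666469392650869 5.583646377956135 n 30
```

```bash
python3 - <<'E'
from h import *
g=lambda u,v,z:cast('top',310+u/6-.42,170+v/6-.42,z)[:2]
c=(g(107,265,.034)+g(97,375,.006))/2
h=g(187,80,.07)-g(165,245,.02); a=np.arctan2(h[1],h[0]);print('yaw',np.degrees(a))
c=c+.035*np.array([np.sin(a),-np.cos(a)])
y=np.radians(-5.9);R=np.array([[np.cos(y),np.sin(y)],[-np.sin(y),np.cos(y)]]);print(c,R@(c-np.array([.478,-.153])))
o=observe();print(o['time_s'],o['contact_force'])
im=cv2.imread('pics/top40.png').astype(int);b,gg,r=im[...,0],im[...,1],im[...,2]
n,l,s,cc=cv2.connectedComponentsWithStats(((b>90)&(r<70)&(gg<90)).astype(np.uint8))
print([cast('top',*cc[i],.02)[:2].round(4).tolist() for i in range(1,n) if s[i,4]>15])
finish_job()
E
```

```text
yaw -5.689594094631233
[ 0.4564885  -0.15386361] [-0.02130878 -0.00307026]
36.4333 [-0.55538974 -0.65145379 -0.58321314]
[[0.3953, 0.299], [0.3544, 0.3343], [0.3535, 0.2875]]
the job is handed in; nothing more can be done
```

The job is done and was handed in at about 36.4 s. No verdict came back, so what follows rests on my own last checks.

**What I did**
- I gripped the lid's knob and swung the lid aside.
- I scooped all three red nuggets against the end of their tray, holding only the scoop's handle.
- I carried them to the pot, rested the bowl on the rim and loosened the grip so it tipped in.
- I laid the scoop back on its mat and swung the lid home until it met its stop.

**Last checks**
- **Red nuggets:** the top picture taken before the lid closed shows all three lying on the pot's floor. I did not see them again once the lid was on.
- **Lid:** it met a firm stop at about 16 N and moved no further. In the picture its direction (4.6 to 5.5°) agrees with the melter's axis (5.6°) to within about 1°, or 0.02 rad.
- **Scoop:** it lies flat on the mat, with its bowl about 21 mm along and 3 mm across from the mat's middle. That comes from a picture taken before the lid was closed.
- **Blue nuggets:** each is within 1 mm of where it started.
- **Robot:** the arm is clear, with the contact force at noise level.
- **Bystanders:** they look unmoved in the pictures, but I did not measure them.

**Disagreements**
- My first estimate of the melter's direction was about 8°. The lid's stop and a better fit of the rim both put it at about 4 to 6°.
- The first two attempts to tip the scoop by loosening the grip did nothing. It tipped after I moved the bowl about 15 mm back on the rim.

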